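# Tip the cartons down the chute

### The job

Put every small carton on the chute's level deck, on the half towards its handle, and set the gate lever to its middle mark. Then lift the deck by its handle only until a carton starts to slide and hold that angle while it goes, lifting a little further only for cartons that still rest, so that none rushes down; touch no carton while the deck is raised. When all the cartons lie on the white run-out plate beyond the gate, lower the deck fully home and turn the gate lever back to shut, leaving the other things on the bench alone.

Things in the scene. Friction and masses are not known exactly. Their poses are not given: they have to be found in the camera images.
- chute: the fixed tip chute, a grey steel bench fixture 250 mm wide (x); origin on the table below the foot line of the deck, z up; +y runs up the deck (y = 0 to 190 mm, handle at 232 mm), -y over the run-out. The lever's pedestal, 36 mm square and 125 mm high, stands at x = 158, y = -30 mm
- runout (a point): fixed, middle of the run-out plate's surface, chute y = -86 mm, 56 mm above the table: a slick white plastic plate that falls from z = 68 mm at chute y = -10 mm to 44 mm at y = -162 mm; cartons slide down it by themselves to the end stop (inner face y = -162 mm, top z = 74 mm). Side walls: inner faces at x = +-121 mm, tops at z = 80 mm. Axes as the chute's
- gate_top (a point): middle of the top edge of the steel gate plate (4 mm thick) between deck and run-out, at chute y = -6 mm: 100 mm above the table with the lever shut, sinking 51 mm per rad of lever; at the middle mark 60 mm, below the deck, so that cartons pass over it
- deck (a joint): angle of the hinged deck (rad): 0 level and fully home, growing as the handle end rises, stop at 0.8. Stiff hinge, stays where it is left: 10 to 18 N at the handle lifts it, about 7 N presses it down. Each carton starts to slide at its own angle, somewhere in 0.26 to 0.56 rad, and speeds up faster the further the deck is past it
- deck_foot (a point): centre of the deck's lower edge, on its top surface and the hinge axis, 75 mm above the table; turns with the deck: y up the deck, x along the hinge, z out of its surface. The aluminium deck is 190 mm long, 8 mm thick, 232 mm wide between side guards 22 mm high, open at the handle end: four cartons fit side by side, 46 mm sides along x
- deck_handle (a point): middle of the deck's handle, a round black bar of 14 mm diameter, 120 mm long in x, 232 mm from the hinge, 10 mm above the deck's surface (85 mm above the table when home); struts only at its ends, 35 mm clear of the deck's edge; turns with the deck
- gate_lever (a joint): angle of the gate lever (rad): 0 = first mark, gate shut; 0.785 (45 degrees) = middle mark, gate open; stop at 1.2 = third mark. Stays where it is left; about 2 to 3 N at the grip turns it
- lever_pivot (a point): point on the lever's upright axis, 134 mm above the table. From it the grip lies along the chute's -y at 0 and swings towards the chute's -x (over the run-out) as the angle grows
- lever_grip (a point): on the upright round black grip at the lever's end, 18 mm diameter, 80 mm from the axis; this point is 158 mm above the table, 16 mm below the grip's top and 24 mm above its foot
- carton0: a small plain cardboard carton with a tape band, 46 (own x) x 60 (own y) x 40 mm high, 85 to 170 g; origin at the centre of its underside, z up. All cartons look alike, but some slide more easily than others. Two to four are present
- carton1: a small plain cardboard carton with a tape band, 46 (own x) x 60 (own y) x 40 mm high, 85 to 170 g; origin at the centre of its underside, z up. All cartons look alike, but some slide more easily than others. Two to four are present
- carton2: a small plain cardboard carton with a tape band, 46 (own x) x 60 (own y) x 40 mm high, 85 to 170 g; origin at the centre of its underside, z up. All cartons look alike, but some slide more easily than others. Two to four are present
- carton3: a small plain cardboard carton with a tape band, 46 (own x) x 60 (own y) x 40 mm high, 85 to 170 g; origin at the centre of its underside, z up. All cartons look alike, but some slide more easily than others. Two to four are present
- parcel: bystander: a bigger taped cardboard parcel, 90 x 110 x 70 mm; origin at the centre of its underside
- tape_roll: bystander: a roll of brown packing tape lying flat, 100 mm diameter, 48 mm high; origin at the centre of its underside
- scanner: bystander: a black and grey hand scanner lying on the bench, about 180 mm long; origin on its underside
Mind the look-alikes: they are no part of the job. Leave any purple look-alike of the carton2 alone. What is shaped like the carton1 but blue is not meant.

How it is judged:
By the outcome, as a careful person would: the job done as asked, in the order asked, and still so for the second after the job is handed in, with the robot touching nothing.
Of carton0, carton1, carton2, carton3 only 2 to 4 are there at a start; the rules pass over those that are not, and their reading is None.
At some moment in a run one of carton0, carton1, carton2, carton3 may be knocked a few centimetres aside while the robot is not near it.
Once in a run the grip may slacken for a moment while it holds something.
It also fails if it takes over 210 s, if anything falls off the work surface, if the arm or the gripper's body presses on something with over 40 N, if the wrist force passes 120 N, or if a joint passes its speed limit or range.

### The arm

A 6-joint arm with a two-finger parallel gripper is mounted at the origin on the work surface. World frame = base frame: x ahead of the robot, y to its left, z up, the work surface at z = 0. Lengths are in m, angles in rad, forces in N, time in s.
With the tool pointing down it reaches from about 0.425 to 0.95 m from the base axis. Payload 3.5 kg.
Tool frame: the origin (TCP) lies between the finger pads; the fingertips stand 22 mm ahead of it and the grasp point (between the pads) lies 3 mm ahead of it (ctrl.nose_length is the z of the fingertips in the tool frame, in m); z points along the fingers, y is the line along which they close (so a half turn about z gives the same grasp; the last joint's range is limited). The gripper opens to 85 mm and grips with 20 to 120 N. Pads are 22 mm wide; open, the fingers measure 114 mm over their backs; the gripper's body (76 mm by 85 mm) begins 54 mm behind the grasp point. The pads swing forward as they close: fully open they stand 13 mm farther back than shut.
Start: joints at [0.955, 0.286, 1.577, -0, 1.279, -0.15], TCP at [0.303, 0.603, 0.253] pointing down, gripper open.
Joint ranges: [-2.77, 2.77], [-0.9, 2.22], [0.21, 2.48], [-1.53, 4.67], [0.24, 2.81], [-2.84, 2.84]. Speed limits (rad/s): [2.79, 2.79, 3.14, 3.14, 3.14, 3.14].

### API

Orientations are given as a unit quaternion [x, y, z, w].
In Python, from plant import ctrl gives the robot as it stands. The module is installed in compiled form; this text tells all that it offers.
- The arm moves only by the tool send_rows, never from a script. Its argument "rows" is text: rows parted by semicolons, each of 7 numbers parted by spaces: the turn, a rotation vector about the tool's x, y, z in fractions of the full range, 1 being 180 degrees, then the shift along the tool's x, y, z in a scale on which 1.0 is 0.6 m, then the opening, from -1 (shut) to 1 (fully open). A call has 1 to 8 rows; each row is the pose to reach, as a shift and turn from the pose commanded when the call began, along the tool's axes at that moment; what a row does not reach only later rows make up. A row lasts 1/8 s, in which the tool goes at most 62.5 mm and 10.7 degrees, less where a joint would pass 70% of its speed; a pose out of reach is approached as far as the arm can. A shift or turn number past 1, either way, is cut back to 1. A call with a gripper value outside its range is refused whole. The fingers move at their own pace and stop on an object; "grip_force" is the grip in N (left out, the last holds). Time passes only in rows, so rows that repeat a pose let the fingers close. It gives the time, the measured TCP pose, the force, the opening and the grip force at its end, in the units of the state.
- ctrl.get_state(): the state, without advancing time (a new reading comes with each control period).
- ctrl.read_camera(name): name is "side" or "top" or "wrist"; returns a dict with "color" (480x640x3 uint8, red, green, blue), "fx", "fy", "cx", "cy" (pixels), "D" ([k1, k2, p1, p2, k3] as OpenCV has them; the pictures are not rectified), "extrinsics" (4x4, takes a point from world to camera coordinates). Camera axes: x right, y down, z forward; pixel columns grow to the right and rows downward; lengths in m; the calibration is good to about 2 mm. A picture is of the moment at which its call begins. There is no depth.
- ctrl.sign_off(): hands the job in; it is judged then, once.
Trained networks look in a picture, given as the dict that the camera call returned (one of the last four; its "shot" number tells which), for a name from the list of things; names that differ only in an ending like _2 or _b are one class to them, and where a whole thing is asked for, a point or a joint stands for the part that bears it (a point fixed in the world has none). Each returns a list of dicts, best first, with "p" (0 to 1); they miss things now and then, are a little off and sometimes report something else, mostly with a low value. They report only what shows in the picture. A call takes as long as a camera call. They do not tell look-alikes from the thing itself.
- ctrl.look_for(picture, target): "position" ([x, y, z] in m, in the coordinates of the camera as it stood for that picture, good to about 4 mm: the middle of the surface that is visible of it).
The state is a dict: "time": time; "qpos": joint angles; "dq": joint speeds; "joint_efforts": joint torques, N m; "eef_pos": TCP position; "tcp_rot": TCP orientation; "contact_force": force on the tool from outside, world axes, zero at the start; "wrist_torque": the same for the moment, N m; "opening": opening from 0.0 (shut) to 1.0 (fully open); "finger_force": force on a finger pad.
Only numpy, scipy, OpenCV 4.12 (cv2) and the standard library are available. Lean on these libraries where they do the work, as an engineer would, in place of code of your own. Each camera call takes 0.05 s, during which the arm holds its last target. There are 200 camera calls.

## Working session

There is one attempt and no reset: what is moved stays moved. The work goes in short steps, Python scripts to look and compute and a tool call to move; the robot and the scene stay as the last step left them, time stands still between calls to the robot, and variables do not carry over. Pictures are saved under pics/ and viewed, at most 14 in all, crops included, and the job is handed in when it is done.

Besides the shell and the picture viewer there is one more tool, called after ">>>" by a JSON object that holds its "op" and its "data", one argument or row to a line. send_rows: Moves the arm, as the interface text tells. Its arguments: {"type":"object","properties":{"rows":{"type":"string"},"grip_force":{"type":"number"}},"required":["rows"]}

```bash
mkdir -p pics; ls; cat > h.py <<'E'
import numpy as np, cv2
from scipy.spatial.transform import Rotation as R
from plant import ctrl
def K(p): return np.array([[p['fx'],0,p['cx']],[0,p['fy'],p['cy']],[0,0,1.]])
def w2p(p,X):
    E=np.array(p['extrinsics']); 
    return cv2.projectPoints(np.atleast_2d(np.array(X,float)),cv2.Rodrigues(E[:3,:3])[0],E[:3,3],K(p),np.array(p['D'],float))[0][:,0]
def p2w(p,uv,z):
    E=np.array(p['extrinsics']); n=cv2.undistortPoints(np.array(uv,float).reshape(-1,1,2),K(p),np.array(p['D'],float))[:,0]
    d=np.c_[n,np.ones(len(n))]@E[:3,:3]; c=-E[:3,:3].T@E[:3,3]
    return c+d*((z-c[2])/d[:,2])[:,None]
def c2w(p,x):
    E=np.array(p['extrinsics']); return E[:3,:3].T@(np.array(x)-E[:3,3])
def save(p,n,crop=None,s=1):
    im=p['color'][:,:,::-1]
    if crop: a,b,c,d=crop; im=im[b:d,a:c]
    cv2.imwrite('pics/'+n+'.png',cv2.resize(im,None,fx=s,fy=s))
def tool(dw):  # world shift (m) -> tool mm
    s=ctrl.get_state(); return R.from_quat(s['tcp_rot']).inv().apply(dw)*1000
E
python3 - <<'E'
from h import *
s=ctrl.get_state(); print(s, ctrl.nose_length)
for n in ('top','side'):
    p=ctrl.read_camera(n); save(p,n+'0')
    E=np.array(p['extrinsics']); print(n,-E[:3,:3].T@E[:3,3])
    for t in ['carton0','deck','deck_handle','deck_foot','lever_grip','lever_pivot','chute','parcel','tape_roll','scanner']:
        for r in ctrl.look_for(p,t): print(n,t,round(r['p'],2),c2w(p,r['position']).round(3),w2p(p,c2w(p,r['position'])).round(0).tolist())
E
```

```text
pics
{'time': 0.0, 'qpos': array([ 9.55005666e-01,  2.87169684e-01,  1.57815230e+00, -3.87111764e-05,
        1.27858207e+00, -1.50002501e-01]), 'dq': array([ 1.79927777e-03, -8.15969397e-05, -7.21619998e-04, -2.23097223e-04,
        2.50489586e-04, -8.63467638e-04]), 'joint_efforts': array([-1.50781369e-03, -4.06004190e+01, -2.92617667e+01, -2.91580191e-04,
        6.00867206e-03, -6.51954863e-06]), 'eef_pos': array([0.30279715, 0.60261002, 0.2519578 ]), 'tcp_rot': array([ 2.30788833e-01,  9.73003175e-01, -1.07893469e-03, -4.14593153e-04]), 'contact_force': array([-0.13607529,  0.23119749,  0.51657173]), 'wrist_torque': array([ 0.02553085, -0.00095656, -0.01138292]), 'finger_force': 0.0, 'opening': 1.0004853213060967} 0.022
top [0.49009159 0.03781936 1.21873798]
top carton0 0.75 [ 0.494 -0.167  0.04 ] [[423.0, 291.0]]
top carton0 0.66 [ 0.394 -0.21   0.043] [[444.0, 337.0]]
top carton0 0.58 [ 0.601 -0.176  0.036] [[425.0, 241.0]]
top carton0 0.56 [ 0.588 -0.295  0.037] [[480.0, 246.0]]
top deck 0.83 [0.537 0.224 0.075] [[239.0, 274.0]]
top deck_handle 0.88 [0.538 0.224 0.076] [[238.
[... 819 characters left out ...]
09  0.034] [[429.0, 334.0]]
side deck 0.69 [0.541 0.233 0.072] [[242.0, 228.0]]
side deck_handle 0.67 [0.539 0.232 0.075] [[241.0, 228.0]]
side deck_foot 0.78 [0.542 0.236 0.076] [[241.0, 226.0]]
side deck_foot 0.57 [0.517 0.08  0.068] [[273.0, 256.0]]
side lever_grip 0.66 [0.678 0.02  0.145] [[340.0, 212.0]]
side lever_pivot 0.84 [0.674 0.019 0.141] [[339.0, 215.0]]
side chute 0.95 [0.516 0.08  0.064] [[273.0, 257.0]]
side chute 0.45 [0.54 0.23 0.07] [[242.0, 229.0]]
side parcel 0.6 [0.747 0.212 0.071] [[306.0, 206.0]]
side tape_roll 0.79 [ 0.781 -0.12   0.03 ] [[409.0, 259.0]]
side tape_roll 0.35 [0.539 0.231 0.072] [[242.0, 228.0]]
side scanner 0.85 [ 0.731 -0.265  0.028] [[449.0, 293.0]]
```

View pics/top0.png

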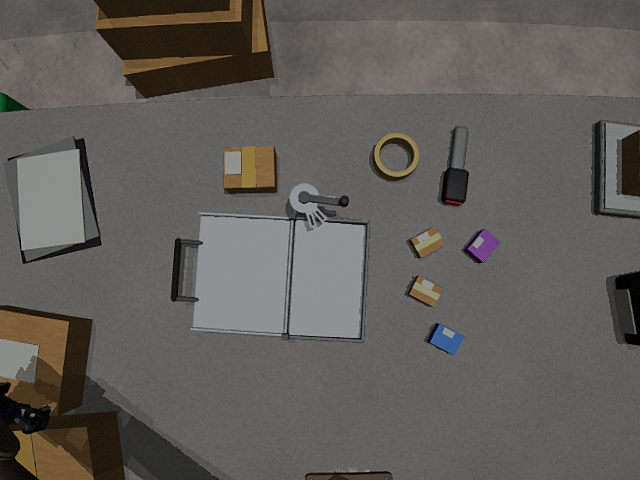

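View pics/side0.png

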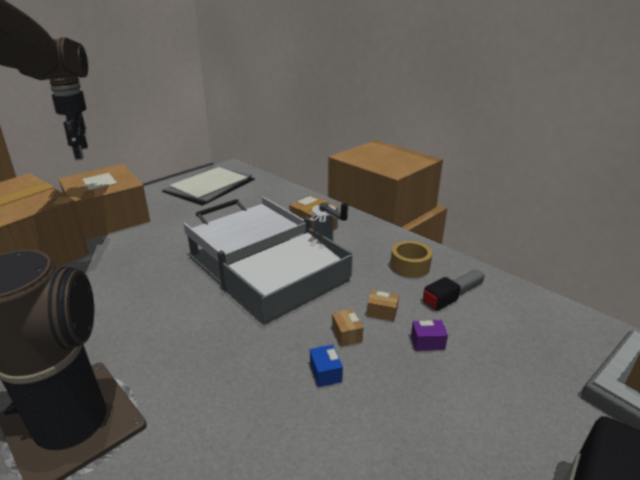

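```bash
python3 - <<'E'
from h import *
p=ctrl.read_camera('top'); a=p['color'][185:365,160:480,::-1]
cv2.imwrite('pics/crop1.png',cv2.resize(a,None,fx=2.5,fy=2.5,interpolation=cv2.INTER_CUBIC))
E
```

```text
(no output)
```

View pics/crop1.png

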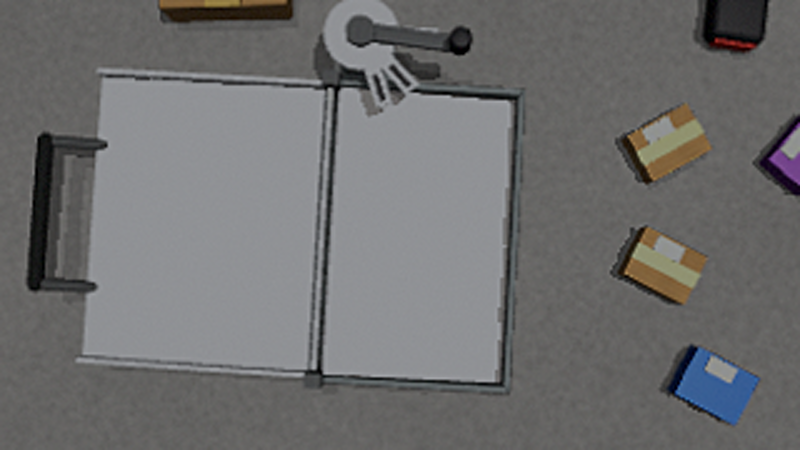

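```bash
cat >> h.py <<'E'
def seg(p,zt=0.04,xr=(0.3,0.75),yr=(-.45,-.05),dump=False):
    hsv=cv2.cvtColor(p['color'],cv2.COLOR_RGB2HSV)
    m=cv2.inRange(hsv,(5,40,70),(35,255,255)); m=cv2.morphologyEx(m,cv2.MORPH_CLOSE,np.ones((5,5)))
    out=[]
    for c in cv2.findContours(m,cv2.RETR_EXTERNAL,cv2.CHAIN_APPROX_NONE)[0]:
        if cv2.contourArea(c)<150: continue
        w=p2w(p,c[:,0],zt)[:,:2]; r=cv2.minAreaRect((w*1000).astype(np.float32))
        if xr[0]<r[0][0]/1000<xr[1] and yr[0]<r[0][1]/1000<yr[1]: out.append(r)
    return out
E
python3 - <<'E'
from h import *
from scipy.optimize import least_squares
p=ctrl.read_camera('top')
f=lambda q: np.array(q,float)/2.5+np.array([160,185])-0.3
obs=f([(44,136),(36,288),(523,92),(508,391),(328,85),(318,375),(101,80),(84,357),(460,38),(360,30)])
mod=np.array([(60,232,90),(-60,232,90),(125,-166,75),(-125,-166,75),(121,-6,100),(-121,-6,100),(116,190,75),(-116,190,75),(158,-110,174),(158,-30,140)])/1000
def pr(q):
    c,s=np.cos(q[2]),np.sin(q[2]); X=mod.copy(); X[:,0]=q[0]+c*mod[:,0]-s*mod[:,1]; X[:,1]=q[1]+s*mod[:,0]+c*mod[:,1]; return X
r=least_squares(lambda q:(w2p(p,pr(q))-obs).ravel(),[.537,.1,0],loss='soft_l1'); print(r.x, r.fun.reshape(-1,2).round(1).tolist())
for q in ([(630,143),(689,106),(709,142),(650,180)],[(648,228),(707,262),(686,303),(626,270)]):
    w=p2w(p,f(q),.04)[:,:2]*1000; print(w.round(0).tolist(),w.mean(0),np.linalg.norm(np.roll(w,-1,0)-w,axis=1).round(0))
for x in seg(p): print(x)
E
```

```text
[ 0.5287419   0.12340616 -0.07082558] [[0.1, 2.9], [-0.6, -0.6], [-0.2, -0.1], [0.2, -0.0], [0.9, -0.9], [-1.7, 1.3], [0.5, 0.7], [0.0, -0.4], [0.5, -3.8], [-0.2, 0.5]]
[[600.0, -146.0], [631.0, -198.0], [599.0, -215.0], [567.0, -162.0]] [ 599.41665997 -180.28019459] [61. 36. 62. 36.]
[[526.0, -159.0], [496.0, -209.0], [461.0, -190.0], [490.0, -139.0]] [ 493.21757959 -174.37551012] [59. 40. 59. 41.]
((493.50128173828125, -173.0080108642578), (60.80119323730469, 46.34156799316406), 62.264713287353516)
((600.2743530273438, -180.6426239013672), (46.94740676879883, 61.045799255371094), 28.141780853271484)
```

```bash
cat >> h.py <<'E'
O=np.array([.5287,.1234]); YAW=-.0708
def ch(x,y,z):  # chute mm -> world m
    c,s=np.cos(YAW),np.sin(YAW); return np.array([O[0]+(c*x-s*y)/1000,O[1]+(s*x+c*y)/1000,z/1000])
def rel(s0,pos,ang):
    R0=R.from_quat(s0['tcp_rot']); a=np.radians(ang)
    y=np.array([np.cos(a),np.sin(a),0]); z=np.array([0,0,-1.]); Rt=R.from_matrix(np.c_[np.cross(y,z),y,z])
    return np.degrees((R0.inv()*Rt).as_rotvec()).round(1), (R0.inv().apply(np.array(pos)-s0['eef_pos'])*1000).round(1)
def go(*tg):  # successive targets (pos,angle), all relative to present pose
    s=ctrl.get_state()
    for pos,ang in tg: print(*rel(s,pos,ang),np.round(pos,3))
E
python3 - <<'E'
from h import *
go(([.600,-.181,.14],28.1),([.600,-.181,.028],28.1),(ch(0,0,200),10))
E
```

```text
[ 0.  -0.  35.2] [-617.4 -567.2  113.3] [ 0.6   -0.181  0.14 ]
[ 0.  -0.  35.2] [-617.4 -567.2  225.3] [ 0.6   -0.181  0.028]
[ 0.  -0.  53.3] [-417.  -327.3   53.3] [0.529 0.123 0.2  ]
```

The manual's scale: shifts go in shares of 0.6 m and turns go in shares of 180 degrees. Converting my numbers, -520 mm / 600 = -0.8667, -478 mm / 600 = -0.7967, 35.2 degrees / 180 = 0.1956.

>>> {"op": "send_rows", "data": {
  "rows": "0 0 0.0556 -0.1 -0.0917 0 1;0 0 0.1111 -0.2 -0.1833 0.0167 1;0 0 0.1667 -0.3167 -0.2917 0.025 1;0 0 0.1956 -0.4333 -0.4 0.0333 1;0 0 0.1956 -0.55 -0.505 0.0333 1;0 0 0.1956 -0.6667 -0.6133 0.0333 1;0 0 0.1956 -0.775 -0.7117 0.0333 1;0 0 0.1956 -0.8667 -0.7967 0.05 1"
}}

```text
time: 2.2
eef_pos: [0.4804, 0.1341, 0.2334]
tcp_rot: [0.514, 0.858, 0.001, 0.001]
contact_force: [1.2, -0.2, 0.1]
opening: 1.0
finger_force: 0.0
```

```bash
python3 - <<'E'
from h import *
p=ctrl.read_camera('top')
for x in seg(p): print(x)
go(([.600,-.181,.14],28.1),([.600,-.181,.028],28.1))
E
```

```text
((493.50128173828125, -173.0080108642578), (60.80119323730469, 46.34156799316406), 62.264713287353516)
((600.2743530273438, -180.6426239013672), (46.94740676879883, 61.045799255371094), 28.141780853271484)
[-0.   0.3 -0.3] [-327.5  -40.4   94.9] [ 0.6   -0.181  0.14 ]
[-0.   0.3 -0.3] [-326.9  -40.4  206.9] [ 0.6   -0.181  0.028]
```

In the tool's units: -327 mm / 600 = -0.545, -180 mm / 600 = -0.3.

>>> {"op": "send_rows", "data": {
  "rows": "0 0 0 -0.1 -0.0133 0.0167 1;0 0 0 -0.2 -0.025 0.0333 1;0 0 0 -0.3 -0.0367 0.0667 1;0 0 0 -0.4 -0.05 0.1 1;0 0 0 -0.5 -0.0617 0.1333 1;0 0 0 -0.545 -0.0667 0.1583 1;0 0 0 -0.545 -0.0667 0.1667 1;0 0 0 -0.545 -0.0667 0.175 1"
}}

```text
time: 3.25
eef_pos: [0.5984, -0.1704, 0.1276]
tcp_rot: [0.514, 0.858, 0.0, -0.0]
contact_force: [0.8, 0.0, 0.7]
opening: 1.002
finger_force: 0.0
```

```bash
python3 - <<'E'
from h import *
p=ctrl.read_camera('wrist'); save(p,'w1')
for r in ctrl.look_for(p,'carton0'): print(round(r['p'],2),c2w(p,r['position']).round(3))
for x in seg(p): print(x)
go(([.600,-.181,.028],28.1))
E
```

```text
0.81 [ 0.591 -0.287  0.037]
0.71 [ 0.422 -0.2    0.008]
0.56 [ 0.494 -0.169  0.039]
((748.8886108398438, -134.2665557861328), (46.865806579589844, 99.43035888671875), 40.23140335083008)
((599.2446899414062, -177.33120727539062), (46.225093841552734, 69.54627990722656), 27.433223724365234)
((497.46441650390625, -169.47470092773438), (71.00496673583984, 46.5429801940918), 61.394840240478516)
[-0.  -0.1  0.1] [-10.9  -3.7  99.5] [ 0.6   -0.181  0.028]
```

View pics/w1.png

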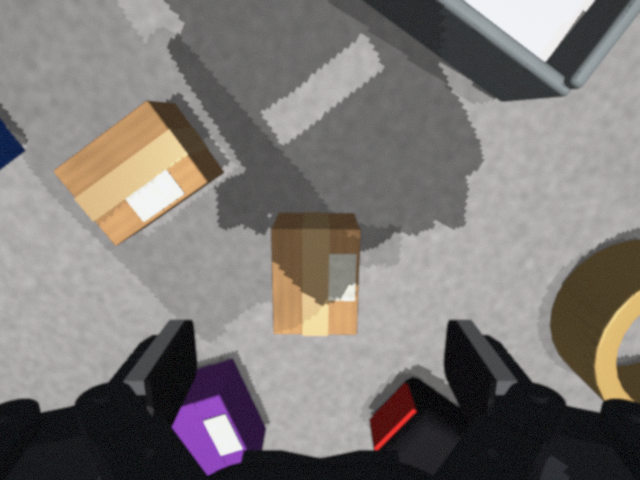

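In the tool's units: 99 mm / 600 = 0.165, 75 mm / 600 = 0.125.

>>> {"op": "send_rows", "data": {
  "rows": "0 0 0 -0.0183 -0.0067 0.025 0.6;0 0 0 -0.0183 -0.0067 0.075 0.6;0 0 0 -0.0183 -0.0067 0.125 0.6;0 0 0 -0.0183 -0.0067 0.165 0.6;0 0 0 -0.0183 -0.0067 0.165 0.6;0 0 0 -0.0183 -0.0067 0.165 0;0 0 0 -0.0183 -0.0067 0.165 0;0 0 0 -0.0183 -0.0067 0.165 0",
  "grip_force": 40
}}

```text
time: 4.35
eef_pos: [0.6012, -0.1833, 0.0303]
tcp_rot: [0.514, 0.858, 0.0, 0.001]
contact_force: [1.3, -0.4, 3.1]
opening: 0.533
finger_force: 42.7
```

```bash
python3 - <<'E'
from h import *
s=ctrl.get_state(); print(s['eef_pos'],s['opening'],s['finger_force'],s['contact_force'])
t=[(np.r_[s['eef_pos'][:2],.20],28.1),(ch(45,137,200),-4.06),(ch(45,137,75+30),-4.06)]
go(*t)
E
```

```text
[ 0.60123553 -0.18327326  0.03032248] 0.5333716264880439 42.687347531318665 [ 1.34747771 -0.3881496   3.08681691]
[0.1 0.1 0. ] [  -0.4    0.3 -169.7] [ 0.601 -0.183  0.2  ]
[ 0.1  0.1 32.2] [ 396.2  191.9 -170.3] [0.583 0.257 0.2  ]
[ 0.1  0.1 32.2] [396.5 191.8 -75.3] [0.583 0.257 0.105]
```

In the tool's units: -210 mm / 600 = -0.35, -205 mm / 600 = -0.3417, 20 degrees / 180 = 0.1111.

>>> {"op": "send_rows", "data": {
  "rows": "0 0 0 0 0 -0.05 0;0 0 0 0 0 -0.1333 0;0 0 0 0 0 -0.2167 0;0 0 0 0 0 -0.3 0;0 0 0.0222 0.05 0.025 -0.3417 0;0 0 0.0556 0.1167 0.0567 -0.35 0;0 0 0.0889 0.1917 0.0917 -0.35 0;0 0 0.1111 0.2667 0.1283 -0.35 0",
  "grip_force": 60
}}

```text
time: 5.35
eef_pos: [0.5922, -0.004, 0.239]
tcp_rot: [0.656, 0.754, 0.0, 0.0]
contact_force: [0.2, -0.8, -1.2]
opening: 0.526
finger_force: 62.5
```

```bash
python3 - <<'E'
from h import *
s=ctrl.get_state(); print(s['eef_pos'],s['opening'],s['finger_force'],s['contact_force'])
go((ch(45,137,200),-4.06),(ch(45,137,75+30),-4.06))
E
```

```text
[ 0.59220503 -0.00402441  0.23899058] 0.5258928379857579 62.495917081832886 [ 0.22561378 -0.84338991 -1.15877068]
[ 0.  0. 12.] [259.6  27.2  39. ] [0.583 0.257 0.2  ]
[ 0.  0. 12.] [259.6  27.2 134. ] [0.583 0.257 0.105]
```

In the tool's units: 259.6 mm / 600 = 0.4327, 200 mm / 600 = 0.3333, 12 degrees / 180 = 0.0667.

>>> {"op": "send_rows", "data": {
  "rows": "0 0 0.0222 0.0833 0.0083 0 0;0 0 0.0444 0.1667 0.0167 0 0;0 0 0.0667 0.25 0.0267 0 0;0 0 0.0667 0.3333 0.035 0.0167 0;0 0 0.0667 0.4 0.0417 0.0333 0;0 0 0.0667 0.4327 0.0453 0.0667 0;0 0 0.0667 0.4327 0.0453 0.1167 0;0 0 0.0667 0.4327 0.0453 0.1667 0"
}}

```text
time: 6.35
eef_pos: [0.5827, 0.255, 0.137]
tcp_rot: [0.731, 0.683, -0.001, 0.0]
contact_force: [1.1, -0.2, -1.6]
opening: 0.531
finger_force: 64.2
```

```bash
python3 - <<'E'
from h import *
s=ctrl.get_state(); print(s['eef_pos'],s['opening'],s['finger_force'],s['contact_force'])
go((ch(45,137,75+31),-4.06))
E
```

```text
[0.58266844 0.25504163 0.13698839] 0.531379533544726 64.22492623329163 [ 1.08141562 -0.15224277 -1.55685786]
[-0.   0.   0.2] [ 1.9  0.5 31. ] [0.583 0.257 0.106]
```

In the tool's units: 31 mm / 600 = 0.0517, 27 mm / 600 = 0.045.

>>> {"op": "send_rows", "data": {
  "rows": "0 0 0 0 0 0.0167 0;0 0 0 0 0 0.0333 0;0 0 0 0 0 0.045 0;0 0 0 0 0 0.0517 0;0 0 0 0 0 0.0517 0;0 0 0 0 0 0.0517 0"
}}

```text
time: 7.1
eef_pos: [0.5834, 0.2555, 0.1084]
tcp_rot: [0.731, 0.683, 0.0, 0.0]
contact_force: [0.8, -0.9, -0.4]
opening: 0.525
finger_force: 64.2
```

In the tool's units: 3 mm / 600 = 0.005, 2 mm / 600 = 0.0033.

>>> {"op": "send_rows", "data": {
  "rows": "0 0 0 0 0 0.0017 0;0 0 0 0 0 0.0033 0;0 0 0 0 0 0.005 0;0 0 0 0 0 0.005 0"
}}

```text
time: 7.6
eef_pos: [0.5833, 0.2555, 0.1062]
tcp_rot: [0.731, 0.683, -0.0, 0.0]
contact_force: [-3.2, -1.0, 4.9]
opening: 0.526
finger_force: 65.4
```

Touching (about 6 N). Release and retract.

In the tool's units: -135 mm / 600 = -0.225, -120 mm / 600 = -0.2, -15 degrees / 180 = -0.0833.

>>> {"op": "send_rows", "data": {
  "rows": "0 0 0 0 0 0 0.8;0 0 0 0 0 0 0.8;0 0 0 0 0 -0.0167 0.8;0 0 0 0 0 -0.0667 0.8;0 0 0 0 0 -0.1333 0.8;0 0 0 0 0 -0.2 0.8;0 0 -0.0444 -0.0833 0 -0.225 1;0 0 -0.0833 -0.1667 0 -0.225 1"
}}

```text
time: 8.6
eef_pos: [0.5773, 0.1552, 0.2431]
tcp_rot: [0.633, 0.774, 0.002, 0.002]
contact_force: [1.0, -0.4, 0.1]
opening: 0.998
finger_force: 0.0
```

```bash
python3 - <<'E'
from h import *
p=ctrl.read_camera('top')
for x in seg(p): print(x)
go(([.4935,-.173,.14],-27.7),([.4935,-.173,.028],-27.7))
E
```

```text
((493.50128173828125, -173.0080108642578), (60.80119323730469, 46.34156799316406), 62.264713287353516)
[ 0.2  0.2 39.1] [-299.5 -145.6  102.9] [ 0.494 -0.173  0.14 ]
[ 0.2  0.2 39.1] [-298.9 -145.8  214.9] [ 0.494 -0.173  0.028]
```

In the tool's units: -299 mm / 600 = -0.4983, -145.6 mm / 600 = -0.2427, 39.1 degrees / 180 = 0.2172.

>>> {"op": "send_rows", "data": {
  "rows": "0 0 0.0444 -0.0833 -0.04 0 1;0 0 0.0889 -0.175 -0.085 0.0167 1;0 0 0.1333 -0.2667 -0.13 0.0333 1;0 0 0.1778 -0.3583 -0.175 0.0667 1;0 0 0.2172 -0.4417 -0.215 0.1167 1;0 0 0.2172 -0.4983 -0.2427 0.1667 1;0 0 0.2172 -0.4983 -0.2427 0.1667 0.6;0 0 0.2172 -0.4983 -0.2427 0.1667 0.6"
}}

```text
time: 9.65
eef_pos: [0.4916, -0.1658, 0.1406]
tcp_rot: [0.857, 0.515, 0.0, 0.0]
contact_force: [0.4, 0.3, -0.5]
opening: 0.802
finger_force: 0.0
```

```bash
python3 - <<'E'
from h import *
p=ctrl.read_camera('wrist')
for x in seg(p): print(x)
go(([.4935,-.173,.028],-27.7))
E
```

```text
((496.46392822265625, -170.589599609375), (68.10497283935547, 46.3581657409668), 61.630615234375)
[ 0.1 -0.  -0.2] [ -6.    4.6 113.1] [ 0.494 -0.173  0.028]
```

In the tool's units: 112 mm / 600 = 0.1867, 95 mm / 600 = 0.1583.

>>> {"op": "send_rows", "data": {
  "rows": "0 0 0 -0.0067 0.005 0.05 0.6;0 0 0 -0.0067 0.005 0.1083 0.6;0 0 0 -0.0067 0.005 0.1583 0.6;0 0 0 -0.0067 0.005 0.1867 0.6;0 0 0 -0.0067 0.005 0.1867 0.6;0 0 0 -0.0067 0.005 0.1867 0;0 0 0 -0.0067 0.005 0.1867 0;0 0 0 -0.0067 0.005 0.1867 0",
  "grip_force": 60
}}

```text
time: 10.7
eef_pos: [0.4934, -0.1715, 0.0297]
tcp_rot: [0.857, 0.515, 0.001, 0.002]
contact_force: [0.6, 0.4, 5.2]
opening: 0.532
finger_force: 62.2
```

```bash
python3 - <<'E'
from h import *
s=ctrl.get_state(); print(s['eef_pos'],s['opening'],s['finger_force'],s['contact_force'])
go((ch(-45,137,240),-4.06),(ch(-45,137,75+30),-4.06))
E
```

```text
[ 0.49336544 -0.17147469  0.02973014] 0.531766104616231 62.23178744316101 [0.6184031  0.42148176 5.22203974]
[  0.2   0.  -23.9] [ 384.  -203.1 -211. ] [0.494 0.263 0.24 ]
[  0.2   0.  -23.9] [ 383.9 -203.6  -76. ] [0.494 0.263 0.105]
```

In the tool's units: 215 mm / 600 = 0.3583, -190 mm / 600 = -0.3167, -23.9 degrees / 180 = -0.1328.

>>> {"op": "send_rows", "data": {
  "rows": "0 0 0 0 0 -0.05 0;0 0 0 0 0 -0.1333 0;0 0 0 0 0 -0.2167 0;0 0 -0.0278 0.05 -0.0267 -0.2833 0;0 0 -0.0556 0.1167 -0.0617 -0.3167 0;0 0 -0.0833 0.1917 -0.1017 -0.3167 0;0 0 -0.1111 0.275 -0.145 -0.3167 0;0 0 -0.1328 0.3583 -0.19 -0.3167 0"
}}

```text
time: 11.7
eef_pos: [0.4913, 0.0742, 0.2175]
tcp_rot: [0.731, 0.682, -0.0, -0.0]
contact_force: [0.1, -0.2, -1.3]
opening: 0.53
finger_force: 61.8
```

```bash
python3 - <<'E'
from h import *
s=ctrl.get_state(); print(s['eef_pos'],s['opening'],s['finger_force'],s['contact_force'])
go((ch(-45,137,75+29.7),-4.06))
E
```

```text
[0.49127509 0.074151   0.21749019] 0.5301902266384243 61.81605935096741 [ 0.06801918 -0.23013595 -1.26816061]
[-0.   0.   0.1] [188.8 -10.9 112.8] [0.494 0.263 0.105]
```

In the tool's units: 187 mm / 600 = 0.3117, -10.9 mm / 600 = -0.0182.

>>> {"op": "send_rows", "data": {
  "rows": "0 0 0 0.0833 -0.005 0 0;0 0 0 0.175 -0.01 0 0;0 0 0 0.2583 -0.015 0.025 0;0 0 0 0.3067 -0.0182 0.075 0;0 0 0 0.3117 -0.0182 0.1333 0;0 0 0 0.3117 -0.0182 0.1667 0;0 0 0 0.3117 -0.0182 0.18 0;0 0 0 0.3117 -0.0182 0.185 0"
}}

```text
time: 12.7
eef_pos: [0.4944, 0.2597, 0.1066]
tcp_rot: [0.732, 0.681, -0.0, -0.0]
contact_force: [0.5, -1.2, -2.3]
opening: 0.531
finger_force: 61.8
```

In the tool's units: 2 mm / 600 = 0.0033, 1 mm / 600 = 0.0017.

>>> {"op": "send_rows", "data": {
  "rows": "0 0 0 0 0 0.0017 0;0 0 0 0 0 0.0033 0;0 0 0 0 0 0.0033 0"
}}

```text
time: 13.08
eef_pos: [0.4951, 0.26, 0.1056]
tcp_rot: [0.732, 0.681, 0.001, 0.0]
contact_force: [-0.1, -0.5, -0.6]
opening: 0.528
finger_force: 62.0
```

In the tool's units: -135 mm / 600 = -0.225, -100 mm / 600 = -0.1667.

>>> {"op": "send_rows", "data": {
  "rows": "0 0 0 0 0 0.0017 0;0 0 0 0 0 0.0017 0;0 0 0 0 0 0.0017 0.75;0 0 0 0 0 0.0017 0.75;0 0 0 0 0 -0.02 0.75;0 0 0 0 0 -0.0833 0.75;0 0 0 0 0 -0.1667 0.75;0 0 0 -0.0833 0 -0.225 0.75"
}}

```text
time: 14.08
eef_pos: [0.4919, 0.2114, 0.2437]
tcp_rot: [0.73, 0.683, 0.002, 0.001]
contact_force: [1.1, -0.8, 0.9]
opening: 0.873
finger_force: 0.0
```

>>> {"op": "send_rows", "data": {
  "rows": "0 0 0 -0.1 0 0 0.75;0 0 0 -0.2 0 0 0.75;0 0 0 -0.3 0.05 0 0.75;0 0 0 -0.3333 0.1 0 0.5;0 0 0 -0.3333 0.1 0 0.5"
}}

```text
time: 14.7
eef_pos: [0.5379, 0.0041, 0.2407]
tcp_rot: [0.733, 0.68, 0.0, 0.001]
contact_force: [0.2, 0.5, 0.5]
opening: 0.747
finger_force: 0.0
```

```bash
python3 - <<'E'
from h import *
p=ctrl.read_camera('top'); a=p['color'][170:350,160:480,::-1]
cv2.imwrite('pics/crop2.png',cv2.resize(a,None,fx=2.5,fy=2.5,interpolation=cv2.INTER_CUBIC))
for x in seg(p,.115,yr=(-.45,.35)): print(x)
print(ch(45,137,0),ch(-45,137,0)); print('grip0',ch(158,-110,0),'piv',ch(158,-30,0),ctrl.get_state()['eef_pos'])
E
```

```text
((494.3704833984375, 258.46124267578125), (60.475643157958984, 46.25644302368164), 86.14425659179688)
((582.8778686523438, 255.33529663085938), (66.11404418945312, 45.88957595825195), 85.61662292480469)
((497.1021728515625, -3.1658248901367188), (175.30429077148438, 198.51353454589844), 80.5728988647461)
[0.58327876 0.25687344 0.        ] [0.49350424 0.26324012 0.        ]
grip0 [0.67852267 0.00249852 0.        ] piv [0.68418194 0.0822981  0.        ] [0.53691151 0.00546757 0.24031452]
```

View pics/crop2.png

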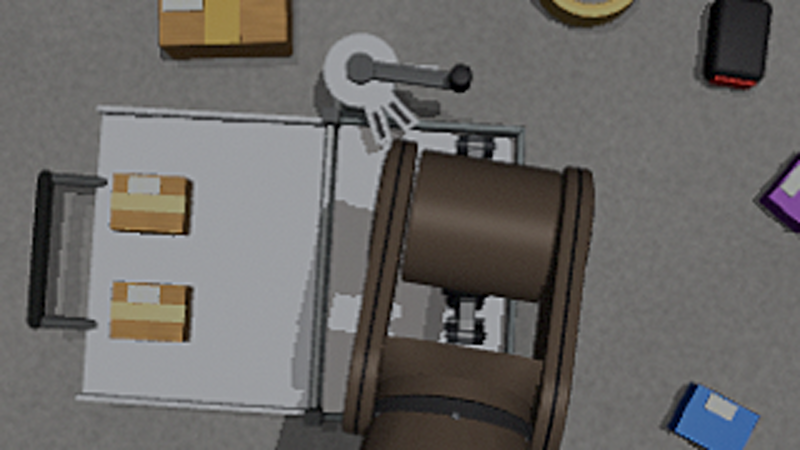

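```bash
python3 - <<'E'
from h import *
go((ch(158,-110,230),-4.06),(ch(158,-110,166),-4.06))
E
```

```text
[ 0.  -0.  -0.1] [  7.4 141.4  10.3] [0.679 0.002 0.23 ]
[ 0.  -0.  -0.1] [  7.4 141.4  74.3] [0.679 0.002 0.166]
```

In the tool's units: 141.4 mm / 600 = 0.2357, 7.4 mm / 600 = 0.0123.

>>> {"op": "send_rows", "data": {
  "rows": "0 0 0 0.005 0.0833 0 0.3;0 0 0 0.01 0.1667 0 0.3;0 0 0 0.0123 0.2357 0 0.3;0 0 0 0.0123 0.2357 0 0.3"
}}

```text
time: 15.25
eef_pos: [0.679, 0.0049, 0.239]
tcp_rot: [0.731, 0.682, -0.0, -0.001]
contact_force: [0.1, -1.0, 0.5]
opening: 0.65
finger_force: 0.0
```

```bash
python3 - <<'E'
from h import *
p=ctrl.read_camera('wrist'); save(p,'w2')
for n,X in (('grip0',ch(158,-110,174)),('piv',ch(158,-30,140)),('tcp',ctrl.get_state()['eef_pos'])): print(n,w2p(p,X))
go((ch(158,-110,230),-4.06))
E
```

```text
grip0 [[318.95744478 286.1935612 ]]
piv [[319.10837784 109.1047744 ]]
tcp [[315.60622412 356.39150029]]
[-0.1 -0.   0.1] [-2.4  0.9  9.2] [0.679 0.002 0.23 ]
```

View pics/w2.png

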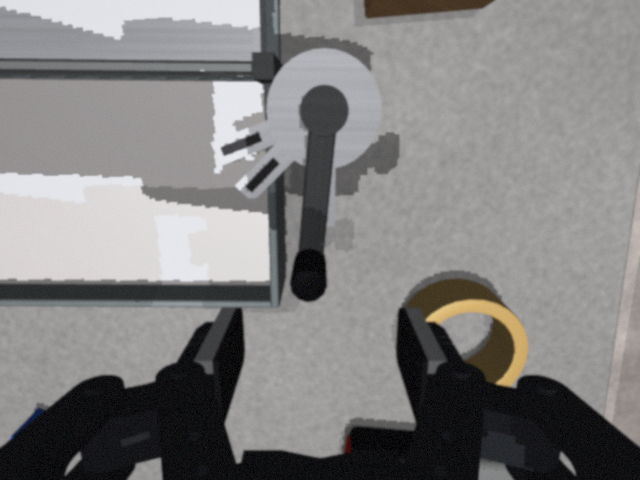

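```bash
python3 - <<'E'
from h import *
a=.08
go((ch(159-80*np.sin(a),-30-80*np.cos(a),166),-4.06-np.degrees(a)))
E
```

```text
[-0.1 -0.   4.7] [-2.2 -4.4 73.2] [0.673 0.003 0.166]
```

In the tool's units: 73 mm / 600 = 0.1217, 55 mm / 600 = 0.0917, 4.7 degrees / 180 = 0.0261.

>>> {"op": "send_rows", "data": {
  "rows": "0 0 0.0261 -0.0033 -0.0067 0.0167 0.2;0 0 0.0261 -0.0033 -0.0067 0.05 0.2;0 0 0.0261 -0.0033 -0.0067 0.0917 0.2;0 0 0.0261 -0.0033 -0.0067 0.1217 0.2;0 0 0.0261 -0.0033 -0.0067 0.1217 0.2;0 0 0.0261 -0.0033 -0.0067 0.1217 -0.7;0 0 0.0261 -0.0033 -0.0067 0.1217 -0.7;0 0 0.0261 -0.0033 -0.0067 0.1217 -0.7",
  "grip_force": 30
}}

```text
time: 16.3
eef_pos: [0.6745, 0.0018, 0.1683]
tcp_rot: [0.759, 0.651, 0.001, 0.001]
contact_force: [-1.4, -0.7, 2.9]
opening: 0.2
finger_force: 29.4
```

```bash
python3 - <<'E'
from h import *
s=ctrl.get_state(); print(s['contact_force'],s['finger_force'],s['opening'])
for a in (.25,.42,.6,.785): go((ch(159-80*np.sin(a),-30-80*np.cos(a),166),-4.06-np.degrees(a)))
E
```

```text
[-1.4314708  -0.67865334  2.88299189] 29.383215308189392 0.19972301395044464
[ 0.1 -0.   9.6] [  2.3 -15.1   2.3] [0.66  0.006 0.166]
[ 0.1 -0.  19.3] [  5.7 -28.2   2.3] [0.647 0.012 0.166]
[ 0.1 -0.  29.7] [ 11.6 -41.3   2.3] [0.635 0.02  0.166]
[ 0.1 -0.  40.3] [ 20.1 -53.4   2.2] [0.625 0.03  0.166]
```

In the tool's units: -53.4 mm / 600 = -0.089, -41.3 mm / 600 = -0.0688, 40.3 degrees / 180 = 0.2239.

>>> {"op": "send_rows", "data": {
  "rows": "0 0 0.0278 0.0017 -0.0125 0 -0.7;0 0 0.0533 0.0038 -0.025 0 -0.7;0 0 0.0806 0.0063 -0.0362 0 -0.7;0 0 0.1072 0.0095 -0.047 0 -0.7;0 0 0.1361 0.014 -0.058 0 -0.7;0 0 0.165 0.0193 -0.0688 0 -0.7;0 0 0.1944 0.026 -0.079 0 -0.7;0 0 0.2239 0.0335 -0.089 0 -0.7"
}}

```text
time: 17.3
eef_pos: [0.625, 0.0288, 0.1683]
tcp_rot: [0.938, 0.348, 0.001, 0.002]
contact_force: [-0.5, -3.2, 1.5]
opening: 0.199
finger_force: 29.5
```

>>> {"op": "send_rows", "data": {
  "rows": "0 0 0 0 0 0 -0.7;0 0 0 0 0 0 0.3;0 0 0 0 0 0 0.3;0 0 0 0 0 -0.0417 0.3;0 0 0 0 0 -0.1 0.3;0 0 0 -0.05 0 -0.125 0.3;0 0 0 -0.05 0 -0.125 0.3"
}}

```text
time: 18.18
eef_pos: [0.6018, 0.0097, 0.2432]
tcp_rot: [0.937, 0.349, 0.001, 0.001]
contact_force: [-0.4, -0.1, 0.1]
opening: 0.644
finger_force: 0.0
```

```bash
python3 - <<'E'
from h import *
p=ctrl.read_camera('wrist'); save(p,'w3')
for a in (0,.7,.785,.87): print(a,w2p(p,[ch(158-80*np.sin(a),-30-80*np.cos(a),174),ch(158-80*np.sin(a),-30-80*np.cos(a),134)]).round().tolist())
print(w2p(p,ch(158,-30,140)))
E
```

```text
0 [[444.0, 166.0], [423.0, 158.0]]
0.7 [[332.0, 217.0], [330.0, 201.0]]
0.785 [[317.0, 218.0], [317.0, 202.0]]
0.87 [[302.0, 218.0], [305.0, 201.0]]
[[316.5678162   39.51099312]]
```

View pics/w3.png

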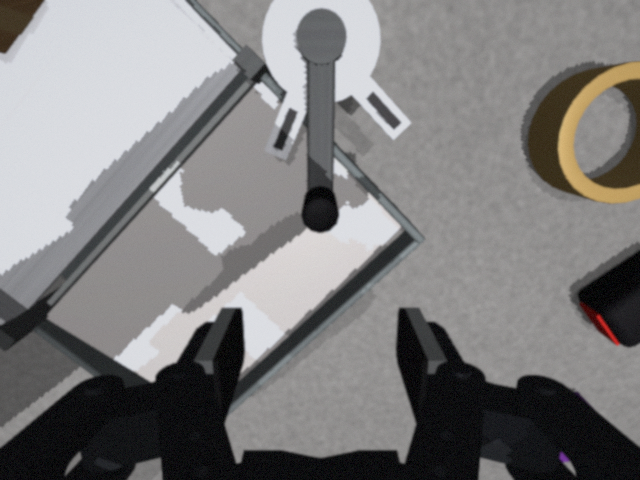

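```bash
python3 - <<'E'
from h import *
go((ch(0,232,150),-94.06),(ch(0,232,88),-94.06))
E
```

```text
[-0.  -0.1 44.9] [ 182.8 -297.6   92. ] [0.545 0.355 0.15 ]
[-0.  -0.1 44.9] [ 182.7 -297.6  154. ] [0.545 0.355 0.088]
```

In the tool's units: -297.6 mm / 600 = -0.496, -232 mm / 600 = -0.3867, 44.9 degrees / 180 = 0.2494.

>>> {"op": "send_rows", "data": {
  "rows": "0 0 0.0444 0.0417 -0.0667 0 0.3;0 0 0.0889 0.0833 -0.1367 0 0.3;0 0 0.1389 0.1333 -0.2167 0 0.3;0 0 0.1889 0.1833 -0.3 0 0.3;0 0 0.2494 0.2383 -0.3867 0 0.2;0 0 0.2494 0.2833 -0.4617 0.0333 0.1;0 0 0.2494 0.3045 -0.496 0.0833 0;0 0 0.2494 0.3045 -0.496 0.1417 0"
}}

```text
time: 19.23
eef_pos: [0.5437, 0.3577, 0.1546]
tcp_rot: [0.999, -0.033, -0.0, -0.0]
contact_force: [1.2, -0.4, 0.5]
opening: 0.498
finger_force: 0.0
```

```bash
python3 - <<'E'
from h import *
p=ctrl.read_camera('wrist'); save(p,'w4')
print(w2p(p,[ch(0,232,92),ch(60,232,92),ch(-60,232,92)]).round())
go((ch(0,232,88),-94.06))
p=ctrl.read_camera('top'); save(p,'t4')
for x in seg(p,.115,yr=(-.45,.35)): print(x)
E
```

```text
[[326. 281.]
 [327. 149.]
 [325. 392.]]
[0.3 0.6 0.2] [ 4.9 -0.1 59.9] [0.545 0.355 0.088]
((494.3179931640625, 258.46478271484375), (60.475643157958984, 46.15119552612305), 86.14425659179688)
((583.1428833007812, 257.91290283203125), (60.92395782470703, 45.84053039550781), 85.79984283447266)
```

View pics/w4.png

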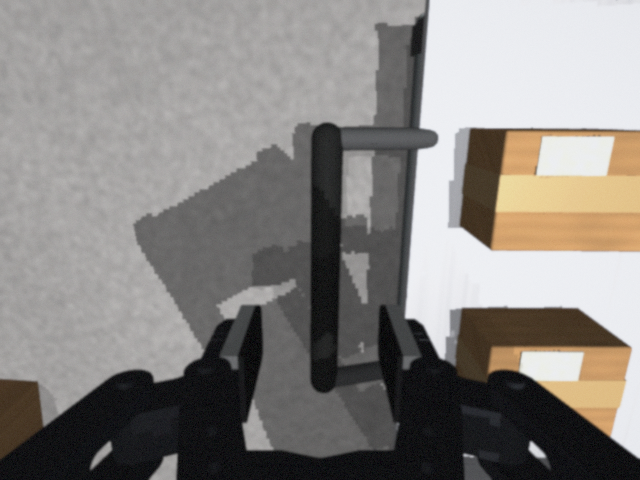

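In the tool's units: 60 mm / 600 = 0.1, 57 mm / 600 = 0.095.

>>> {"op": "send_rows", "data": {
  "rows": "0 0 0 0.0067 0 0.0333 0;0 0 0 0.0067 0 0.0667 0;0 0 0 0.0067 0 0.095 0;0 0 0 0.0067 0 0.1 0;0 0 0 0.0067 0 0.1 -0.8;0 0 0 0.0067 0 0.1 -0.8;0 0 0 0.0067 0 0.1 -0.8;0 0 0 0.0067 0 0.1 -0.8",
  "grip_force": 70
}}

```text
time: 20.32
eef_pos: [0.5493, 0.355, 0.0979]
tcp_rot: [0.999, -0.035, 0.001, -0.001]
contact_force: [-0.3, 1.5, 2.1]
opening: 0.132
finger_force: 68.5
```

```bash
cat >> h.py <<'E'
def arc(th0,ths):  # tool shifts for deck angle from th0
    s=ctrl.get_state(); f=lambda t: ch(0,232*np.cos(t)-10*np.sin(t),75+232*np.sin(t)+10*np.cos(t))
    for t in ths: print(t,(R.from_quat(s['tcp_rot']).inv().apply(f(t)-f(th0))*1000).round(1))
def carts(p,th,zc=40):
    # carton positions assuming top faces in plane raised by th: segment, intersect ray with plane
    hsv=cv2.cvtColor(p['color'],cv2.COLOR_RGB2HSV)
    m=cv2.inRange(hsv,(5,40,70),(35,255,255)); m=cv2.morphologyEx(m,cv2.MORPH_CLOSE,np.ones((5,5)))
    E=np.array(p['extrinsics']); c=-E[:3,:3].T@E[:3,3]
    Rz=R.from_euler('z',YAW); Rd=Rz*R.from_euler('x',th); o=np.r_[O,.075]; out=[]
    for k in cv2.findContours(m,cv2.RETR_EXTERNAL,cv2.CHAIN_APPROX_NONE)[0]:
        if cv2.contourArea(k)<100: continue
        n=cv2.undistortPoints(k[:,0].astype(float).reshape(-1,1,2),K(p),np.array(p['D'],float))[:,0]
        d=Rd.inv().apply(np.c_[n,np.ones(len(n))]@E[:3,:3]); cc=Rd.inv().apply(c-o)
        X=cc+d*((zc/1000-cc[2])/d[:,2])[:,None]; r=cv2.minAreaRect((X[:,:2]*1000).astype(np.float32))
        if abs(r[0][0])<125 and -200<r[0][1]<200: out.append((np.round(r[0]).tolist(),np.round(r[1]).tolist(),round(r[2])))
    return out
E
python3 - <<'E'
from h import *
s=ctrl.get_state(); print(s['contact_force'],s['finger_force'],s['opening'],s['eef_pos'],ch(0,232,88))
for n in ('top','side'):
    p=ctrl.read_camera(n); print(carts(p,0))
arc(0,[.03,.06,.09,.12,.15,.18,.21,.24])
E
```

```text
[-0.26352254  1.50125947  2.05466345] 68.49833250045776 0.13199971466091834 [0.54931176 0.35503881 0.09786691] [0.54511188 0.35481878 0.088     ]
[([-44.0, 132.0], [62.0, 46.0], 89), ([45.0, 136.0], [66.0, 46.0], 90)]
[([-13.0, 108.0], [169.0, 124.0], 3)]
0.03 [ 0.   0.4 -7. ]
0.06 [  0.    1.  -13.9]
0.09 [  0.    1.8 -20.8]
0.12 [  0.    2.8 -27.7]
0.15 [  0.1   4.  -34.6]
0.18 [  0.1   5.5 -41.4]
0.21 [  0.1   7.1 -48.2]
0.24 [  0.1   8.9 -54.9]
```

In the tool's units: 10 mm / 600 = 0.0167, 5 mm / 600 = 0.0083.

>>> {"op": "send_rows", "data": {
  "rows": "0 0 0 0 0 0 0;0 0 0 0 0 0 0;0 0 0 0 0 0.0083 0;0 0 0 0 0 0.0167 0;0 0 0 0 0 0.0167 -0.8;0 0 0 0 0 0.0167 -0.8;0 0 0 0 0 0.0167 -0.8;0 0 0 0 0 0.0167 -0.8",
  "grip_force": 70
}}

```text
time: 21.42
eef_pos: [0.5486, 0.3551, 0.0865]
tcp_rot: [0.999, -0.035, 0.0, -0.001]
contact_force: [0.3, 4.2, -3.2]
opening: 0.138
finger_force: 68.1
```

In the tool's units: -48.2 mm / 600 = -0.0803, -41.4 mm / 600 = -0.069.

>>> {"op": "send_rows", "data": {
  "rows": "0 0 0 0 0.0007 -0.0117 -0.8;0 0 0 0 0.0017 -0.0232 -0.8;0 0 0 0 0.003 -0.0347 -0.8;0 0 0 0 0.0047 -0.0462 -0.8;0 0 0 0 0.0067 -0.0577 -0.8;0 0 0 0 0.0092 -0.069 -0.8;0 0 0 0 0.0118 -0.0803 -0.8;0 0 0 0 0.0118 -0.0803 -0.8"
}}

```text
time: 22.42
eef_pos: [0.548, 0.3483, 0.1332]
tcp_rot: [0.999, -0.035, 0.0, -0.001]
contact_force: [2.5, 6.2, -8.8]
opening: 0.14
finger_force: 68.7
```

```bash
cat >> h.py <<'E'
def theta(zref=.0865):
    from scipy.optimize import brentq
    z=(ctrl.get_state()['eef_pos'][2]-zref)*1000
    return brentq(lambda t:232*np.sin(t)+10*np.cos(t)-10-z,-.1,.9)
E
python3 - <<'E'
from h import *
s=ctrl.get_state(); print(s['contact_force'],s['finger_force'],s['opening'],s['eef_pos']); t=theta(); print(t)
p=ctrl.read_camera('top'); print(carts(p,t)); save(p,'t5',(160,150,480,390),1.25)
q=ctrl.read_camera('side'); save(q,'s5'); 
a=cv2.resize(p['color'][170:370,140:400,::-1],(600,461)); b=cv2.resize(q['color'][170:330,160:380,::-1],(600,436))
cv2.imwrite('pics/v5.png',cv2.resize(np.hstack([a[:436],b]),(800,291)))
arc(.21,[.23,.24,.25,.26,.27,.28,.29,.3,.31,.32,.33,.34])
E
```

```text
[ 2.49211861  6.22600311 -8.84419285] 68.65383982658386 0.1395485830019161 [0.54797448 0.34832193 0.13323708]
0.20375142361889498
[([-44.0, 132.0], [45.0, 61.0], 3), ([44.0, 138.0], [47.0, 60.0], 1)]
0.23 [-0.   1.2 -4.5]
0.24 [-0.   1.8 -6.7]
0.25 [-0.   2.5 -9. ]
0.26 [ -0.    3.2 -11.2]
0.27 [ -0.    3.9 -13.4]
0.28 [ -0.    4.6 -15.6]
0.29 [ -0.    5.3 -17.8]
0.3 [ -0.    6.1 -20. ]
0.31 [ -0.    6.9 -22.2]
0.32 [ -0.    7.7 -24.3]
0.33 [ -0.    8.5 -26.5]
0.34 [ -0.    9.4 -28.7]
```

View pics/v5.png

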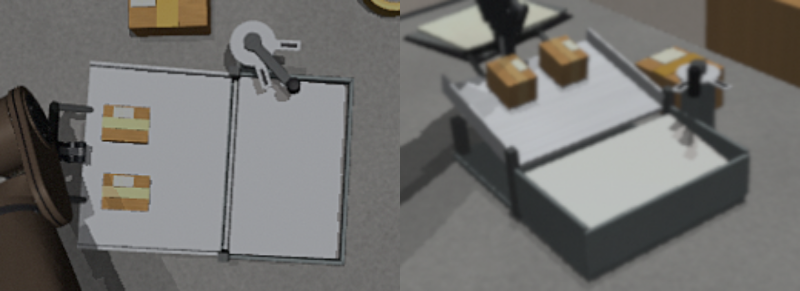

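In the tool's units: -9 mm / 600 = -0.015, -6.7 mm / 600 = -0.0112.

>>> {"op": "send_rows", "data": {
  "rows": "0 0 0 0 0.001 -0.0037 -0.8;0 0 0 0 0.002 -0.0075 -0.8;0 0 0 0 0.003 -0.0112 -0.8;0 0 0 0 0.0042 -0.015 -0.8;0 0 0 0 0.0042 -0.015 -0.8;0 0 0 0 0.0042 -0.015 -0.8"
}}

```text
time: 23.28
eef_pos: [0.5478, 0.3462, 0.1413]
tcp_rot: [0.999, -0.035, 0.0, -0.002]
contact_force: [5.0, 7.6, -12.3]
opening: 0.135
finger_force: 68.3
```

```bash
cat > m.py <<'E'
from h import *
t=theta(); s=ctrl.get_state(); p=ctrl.read_camera('top'); print(round(s['time'],2),'th',round(t,3),'F',s['contact_force'].round(1),round(s['finger_force']),round(s['opening'],3),carts(p,t))
E
python3 m.py; python3 -c "
from h import *
arc(.25,[.265]);arc(.265,[.28]);arc(.4,[.415]);arc(.5,[.515])"
```

```text
23.27 th 0.24 F [  5.    7.6 -12.3] 68 0.135 [([-44.0, 132.0], [46.0, 60.0], 0), ([45.0, 138.0], [60.0, 46.0], 89)]
0.265 [ 0.   1.  -3.3]
0.28 [ 0.   1.1 -3.3]
0.415 [ 0.   1.5 -3.1]
0.515 [ 0.   1.8 -3. ]
```

In the tool's units: -3.3 mm / 600 = -0.0055, -2.4 mm / 600 = -0.004.

>>> {"op": "send_rows", "data": {
  "rows": "0 0 0 0 0.0005 -0.0013 -0.8;0 0 0 0 0.0008 -0.0027 -0.8;0 0 0 0 0.0013 -0.004 -0.8;0 0 0 0 0.0017 -0.0055 -0.8;0 0 0 0 0.0017 -0.0055 -0.8;0 0 0 0 0.0017 -0.0055 -0.8"
}}

```text
time: 24.08
eef_pos: [0.5477, 0.3453, 0.1443]
tcp_rot: [0.999, -0.036, 0.0, -0.002]
contact_force: [4.9, 8.4, -12.7]
opening: 0.144
finger_force: 68.2
```

```bash
python3 m.py
```

```text
24.07 th 0.253 F [  4.9   8.4 -12.7] 68 0.144 [([-44.0, 133.0], [46.0, 60.0], 0), ([45.0, 138.0], [60.0, 46.0], 90)]
```

In the tool's units: -3.3 mm / 600 = -0.0055, -2.4 mm / 600 = -0.004.

>>> {"op": "send_rows", "data": {
  "rows": "0 0 0 0 0.0005 -0.0013 -0.8;0 0 0 0 0.0008 -0.0027 -0.8;0 0 0 0 0.0013 -0.004 -0.8;0 0 0 0 0.0017 -0.0055 -0.8;0 0 0 0 0.0017 -0.0055 -0.8;0 0 0 0 0.0017 -0.0055 -0.8"
}}

```text
time: 24.88
eef_pos: [0.5476, 0.3444, 0.1474]
tcp_rot: [0.999, -0.036, 0.0, -0.002]
contact_force: [6.1, 8.4, -15.0]
opening: 0.135
finger_force: 68.2
```

```bash
python3 m.py
```

```text
24.88 th 0.267 F [  6.1   8.4 -15. ] 68 0.135 [([-44.0, 133.0], [46.0, 61.0], 0), ([45.0, 138.0], [61.0, 46.0], 89)]
```

In the tool's units: -3.3 mm / 600 = -0.0055, -2.4 mm / 600 = -0.004.

>>> {"op": "send_rows", "data": {
  "rows": "0 0 0 0 0.0005 -0.0013 -0.8;0 0 0 0 0.0008 -0.0027 -0.8;0 0 0 0 0.0013 -0.004 -0.8;0 0 0 0 0.0018 -0.0055 -0.8;0 0 0 0 0.0018 -0.0055 -0.8;0 0 0 0 0.0018 -0.0055 -0.8"
}}

```text
time: 25.68
eef_pos: [0.5475, 0.3431, 0.1514]
tcp_rot: [0.999, -0.035, 0.0, -0.002]
contact_force: [3.8, 7.4, -11.1]
opening: 0.14
finger_force: 68.3
```

```bash
python3 m.py
```

```text
25.68 th 0.285 F [  3.8   7.4 -11.1] 68 0.14 [([-44.0, 133.0], [46.0, 62.0], 0), ([45.0, 138.0], [60.0, 46.0], 90)]
```

In the tool's units: -3.3 mm / 600 = -0.0055, -2.4 mm / 600 = -0.004.

>>> {"op": "send_rows", "data": {
  "rows": "0 0 0 0 0.0005 -0.0013 -0.8;0 0 0 0 0.0008 -0.0027 -0.8;0 0 0 0 0.0013 -0.004 -0.8;0 0 0 0 0.0018 -0.0055 -0.8;0 0 0 0 0.0018 -0.0055 -0.8;0 0 0 0 0.0018 -0.0055 -0.8"
}}

```text
time: 26.48
eef_pos: [0.5475, 0.3421, 0.1546]
tcp_rot: [0.999, -0.035, 0.0, -0.002]
contact_force: [4.5, 8.0, -11.2]
opening: 0.139
finger_force: 68.2
```

```bash
python3 m.py
```

```text
26.48 th 0.3 F [  4.5   8.  -11.2] 68 0.139 [([-44.0, 134.0], [46.0, 63.0], 0), ([44.0, 139.0], [63.0, 46.0], 90)]
```

In the tool's units: -3.3 mm / 600 = -0.0055, -2.4 mm / 600 = -0.004.

>>> {"op": "send_rows", "data": {
  "rows": "0 0 0 0 0.0005 -0.0013 -0.8;0 0 0 0 0.001 -0.0027 -0.8;0 0 0 0 0.0015 -0.004 -0.8;0 0 0 0 0.002 -0.0055 -0.8;0 0 0 0 0.002 -0.0055 -0.8;0 0 0 0 0.002 -0.0055 -0.8"
}}

```text
time: 27.28
eef_pos: [0.5474, 0.3409, 0.1577]
tcp_rot: [0.999, -0.035, 0.0, -0.002]
contact_force: [5.4, 8.1, -12.3]
opening: 0.139
finger_force: 68.2
```

```bash
python3 m.py
```

```text
27.27 th 0.314 F [  5.4   8.1 -12.3] 68 0.139 [([-44.0, 134.0], [46.0, 63.0], 0), ([44.0, 140.0], [63.0, 46.0], 90)]
```

In the tool's units: -3.2 mm / 600 = -0.0053, -2.4 mm / 600 = -0.004.

>>> {"op": "send_rows", "data": {
  "rows": "0 0 0 0 0.0005 -0.0013 -0.8;0 0 0 0 0.001 -0.0027 -0.8;0 0 0 0 0.0015 -0.004 -0.8;0 0 0 0 0.002 -0.0053 -0.8;0 0 0 0 0.002 -0.0053 -0.8;0 0 0 0 0.002 -0.0053 -0.8"
}}

```text
time: 28.08
eef_pos: [0.5473, 0.3398, 0.1608]
tcp_rot: [0.999, -0.036, 0.0, -0.002]
contact_force: [5.2, 7.9, -12.3]
opening: 0.144
finger_force: 68.2
```

```bash
python3 m.py
```

```text
28.07 th 0.328 F [  5.2   7.9 -12.3] 68 0.144 [([-44.0, 134.0], [46.0, 64.0], 0), ([45.0, 140.0], [64.0, 46.0], 90)]
```

In the tool's units: -3.2 mm / 600 = -0.0053, -2.4 mm / 600 = -0.004.

>>> {"op": "send_rows", "data": {
  "rows": "0 0 0 0 0.0005 -0.0013 -0.8;0 0 0 0 0.001 -0.0027 -0.8;0 0 0 0 0.0015 -0.004 -0.8;0 0 0 0 0.0022 -0.0053 -0.8;0 0 0 0 0.0022 -0.0053 -0.8;0 0 0 0 0.0022 -0.0053 -0.8"
}}

```text
time: 28.88
eef_pos: [0.5472, 0.3386, 0.1639]
tcp_rot: [0.999, -0.036, 0.0, -0.003]
contact_force: [5.0, 8.0, -13.4]
opening: 0.133
finger_force: 68.1
```

```bash
python3 m.py
```

```text
28.88 th 0.343 F [  5.    8.  -13.4] 68 0.133 [([-44.0, 135.0], [46.0, 64.0], 1), ([45.0, 140.0], [65.0, 46.0], 90)]
```

In the tool's units: -3.2 mm / 600 = -0.0053, -2.4 mm / 600 = -0.004.

>>> {"op": "send_rows", "data": {
  "rows": "0 0 0 0 0.0005 -0.0013 -0.8;0 0 0 0 0.001 -0.0027 -0.8;0 0 0 0 0.0015 -0.004 -0.8;0 0 0 0 0.0022 -0.0053 -0.8;0 0 0 0 0.0022 -0.0053 -0.8;0 0 0 0 0.0022 -0.0053 -0.8"
}}

```text
time: 29.68
eef_pos: [0.5471, 0.3372, 0.1677]
tcp_rot: [0.999, -0.035, 0.0, -0.002]
contact_force: [4.5, 9.4, -10.8]
opening: 0.139
finger_force: 68.2
```

```bash
python3 m.py
```

```text
29.68 th 0.36 F [  4.5   9.4 -10.8] 68 0.139 [([-44.0, 135.0], [46.0, 66.0], 0), ([44.0, 141.0], [65.0, 46.0], 90)]
```

In the tool's units: -3.2 mm / 600 = -0.0053, -2.4 mm / 600 = -0.004.

>>> {"op": "send_rows", "data": {
  "rows": "0 0 0 0 0.0005 -0.0013 -0.8;0 0 0 0 0.001 -0.0027 -0.8;0 0 0 0 0.0017 -0.004 -0.8;0 0 0 0 0.0023 -0.0053 -0.8;0 0 0 0 0.0023 -0.0053 -0.8;0 0 0 0 0.0023 -0.0053 -0.8"
}}

```text
time: 30.48
eef_pos: [0.547, 0.3358, 0.1709]
tcp_rot: [0.999, -0.035, 0.0, -0.002]
contact_force: [4.1, 8.3, -10.7]
opening: 0.14
finger_force: 68.2
```

```bash
python3 m.py
```

```text
30.48 th 0.375 F [  4.1   8.3 -10.7] 68 0.14 [([-44.0, 135.0], [66.0, 46.0], 90), ([44.0, 141.0], [46.0, 66.0], 0)]
```

In the tool's units: -3.2 mm / 600 = -0.0053, -2.4 mm / 600 = -0.004.

>>> {"op": "send_rows", "data": {
  "rows": "0 0 0 0 0.0005 -0.0013 -0.8;0 0 0 0 0.001 -0.0027 -0.8;0 0 0 0 0.0017 -0.004 -0.8;0 0 0 0 0.0023 -0.0053 -0.8;0 0 0 0 0.0023 -0.0053 -0.8;0 0 0 0 0.0023 -0.0053 -0.8"
}}

```text
time: 31.28
eef_pos: [0.5469, 0.3345, 0.1739]
tcp_rot: [0.999, -0.035, -0.0, -0.002]
contact_force: [4.5, 8.6, -10.7]
opening: 0.135
finger_force: 68.2
```

```bash
python3 m.py
```

```text
31.27 th 0.39 F [  4.5   8.6 -10.7] 68 0.135 [([-44.0, 135.0], [46.0, 67.0], 0), ([45.0, 142.0], [66.0, 46.0], 90)]
```

In the tool's units: -3.1 mm / 600 = -0.0052, -2.4 mm / 600 = -0.004.

>>> {"op": "send_rows", "data": {
  "rows": "0 0 0 0 0.0005 -0.0013 -0.8;0 0 0 0 0.0012 -0.0027 -0.8;0 0 0 0 0.0018 -0.004 -0.8;0 0 0 0 0.0025 -0.0052 -0.8;0 0 0 0 0.0025 -0.0052 -0.8;0 0 0 0 0.0025 -0.0052 -0.8"
}}

```text
time: 32.08
eef_pos: [0.5468, 0.3331, 0.1769]
tcp_rot: [0.999, -0.035, -0.0, -0.002]
contact_force: [4.2, 9.0, -12.0]
opening: 0.135
finger_force: 68.2
```

```bash
python3 m.py
```

```text
32.08 th 0.404 F [  4.2   9.  -12. ] 68 0.135 [([-44.0, 136.0], [46.0, 67.0], 0), ([44.0, 142.0], [67.0, 46.0], 89)]
```

In the tool's units: -3.1 mm / 600 = -0.0052, -2.4 mm / 600 = -0.004.

>>> {"op": "send_rows", "data": {
  "rows": "0 0 0 0 0.0005 -0.0013 -0.8;0 0 0 0 0.0012 -0.0027 -0.8;0 0 0 0 0.0018 -0.004 -0.8;0 0 0 0 0.0025 -0.0052 -0.8;0 0 0 0 0.0025 -0.0052 -0.8;0 0 0 0 0.0025 -0.0052 -0.8"
}}

```text
time: 32.88
eef_pos: [0.5467, 0.3317, 0.1799]
tcp_rot: [0.999, -0.036, -0.0, -0.003]
contact_force: [5.0, 8.6, -11.4]
opening: 0.139
finger_force: 68.2
```

```bash
python3 m.py
```

```text
32.88 th 0.418 F [  5.    8.6 -11.4] 68 0.139 [([-44.0, 136.0], [46.0, 67.0], 1), ([44.0, 142.0], [68.0, 46.0], 90)]
```

In the tool's units: -3.1 mm / 600 = -0.0052, -2.4 mm / 600 = -0.004.

>>> {"op": "send_rows", "data": {
  "rows": "0 0 0 0 0.0005 -0.0013 -0.8;0 0 0 0 0.0012 -0.0027 -0.8;0 0 0 0 0.0018 -0.004 -0.8;0 0 0 0 0.0025 -0.0052 -0.8;0 0 0 0 0.0025 -0.0052 -0.8;0 0 0 0 0.0025 -0.0052 -0.8"
}}

```text
time: 33.67
eef_pos: [0.5466, 0.3303, 0.1828]
tcp_rot: [0.999, -0.036, -0.0, -0.003]
contact_force: [4.3, 8.8, -12.1]
opening: 0.142
finger_force: 68.1
```

```bash
python3 m.py
```

```text
33.67 th 0.432 F [  4.3   8.8 -12.1] 68 0.142 [([-44.0, 136.0], [46.0, 68.0], 2), ([44.0, 142.0], [68.0, 46.0], 90)]
```

In the tool's units: -3.1 mm / 600 = -0.0052, -2.4 mm / 600 = -0.004.

>>> {"op": "send_rows", "data": {
  "rows": "0 0 0 0 0.0007 -0.0013 -0.8;0 0 0 0 0.0013 -0.0027 -0.8;0 0 0 0 0.002 -0.004 -0.8;0 0 0 0 0.0027 -0.0052 -0.8;0 0 0 0 0.0027 -0.0052 -0.8;0 0 0 0 0.0027 -0.0052 -0.8"
}}

```text
time: 34.48
eef_pos: [0.5464, 0.3285, 0.1866]
tcp_rot: [0.999, -0.035, -0.0, -0.002]
contact_force: [3.4, 9.0, -9.3]
opening: 0.14
finger_force: 68.2
```

```bash
python3 m.py
```

```text
34.48 th 0.451 F [ 3.4  9.  -9.3] 68 0.14 [([-44.0, 137.0], [46.0, 69.0], 2), ([44.0, 143.0], [69.0, 46.0], 90)]
```

In the tool's units: -3.1 mm / 600 = -0.0052, -2.4 mm / 600 = -0.004.

>>> {"op": "send_rows", "data": {
  "rows": "0 0 0 0 0.0007 -0.0013 -0.8;0 0 0 0 0.0013 -0.0027 -0.8;0 0 0 0 0.002 -0.004 -0.8;0 0 0 0 0.0027 -0.0052 -0.8;0 0 0 0 0.0027 -0.0052 -0.8;0 0 0 0 0.0027 -0.0052 -0.8"
}}

```text
time: 35.28
eef_pos: [0.5463, 0.3269, 0.1896]
tcp_rot: [0.999, -0.035, -0.0, -0.002]
contact_force: [4.8, 9.3, -9.4]
opening: 0.137
finger_force: 68.2
```

```bash
python3 m.py
```

```text
35.27 th 0.466 F [ 4.8  9.3 -9.4] 68 0.137 [([-44.0, 138.0], [46.0, 70.0], 2), ([44.0, 143.0], [70.0, 46.0], 90)]
```

In the tool's units: -3.1 mm / 600 = -0.0052, -2.4 mm / 600 = -0.004.

>>> {"op": "send_rows", "data": {
  "rows": "0 0 0 0 0.0007 -0.0013 -0.8;0 0 0 0 0.0013 -0.0027 -0.8;0 0 0 0 0.002 -0.004 -0.8;0 0 0 0 0.0028 -0.0052 -0.8;0 0 0 0 0.0028 -0.0052 -0.8;0 0 0 0 0.0028 -0.0052 -0.8"
}}

```text
time: 36.08
eef_pos: [0.5462, 0.3253, 0.1925]
tcp_rot: [0.999, -0.035, -0.0, -0.002]
contact_force: [3.7, 8.6, -10.3]
opening: 0.137
finger_force: 68.2
```

```bash
python3 m.py
```

```text
36.08 th 0.48 F [  3.7   8.6 -10.3] 68 0.137 [([-44.0, 137.0], [46.0, 71.0], 1), ([44.0, 143.0], [70.0, 46.0], 90)]
```

In the tool's units: -3 mm / 600 = -0.005, -2.4 mm / 600 = -0.004.

>>> {"op": "send_rows", "data": {
  "rows": "0 0 0 0 0.0007 -0.0013 -0.8;0 0 0 0 0.0013 -0.0027 -0.8;0 0 0 0 0.002 -0.004 -0.8;0 0 0 0 0.0028 -0.005 -0.8;0 0 0 0 0.0028 -0.005 -0.8;0 0 0 0 0.0028 -0.005 -0.8"
}}

```text
time: 36.88
eef_pos: [0.546, 0.3237, 0.1954]
tcp_rot: [0.999, -0.035, -0.0, -0.003]
contact_force: [3.9, 9.2, -10.2]
opening: 0.137
finger_force: 68.2
```

```bash
python3 m.py
```

```text
36.88 th 0.494 F [  3.9   9.2 -10.2] 68 0.137 [([-44.0, 138.0], [46.0, 70.0], 2), ([44.0, 144.0], [71.0, 46.0], 90)]
```

>>> {"op": "send_rows", "data": {
  "rows": "0 0 0 0 0.0007 -0.0013 -0.8;0 0 0 0 0.0013 -0.0027 -0.8;0 0 0 0 0.0022 -0.0038 -0.8;0 0 0 0 0.003 -0.005 -0.8;0 0 0 0 0.003 -0.005 -0.8;0 0 0 0 0.003 -0.005 -0.8"
}}

```text
time: 37.67
eef_pos: [0.5459, 0.322, 0.1983]
tcp_rot: [0.999, -0.035, -0.0, -0.003]
contact_force: [4.1, 8.7, -11.1]
opening: 0.138
finger_force: 68.2
```

```bash
python3 m.py
```

```text
37.67 th 0.509 F [  4.1   8.7 -11.1] 68 0.138 [([-44.0, 137.0], [46.0, 71.0], 2), ([44.0, 144.0], [72.0, 46.0], 90)]
```

In the tool's units: -3 mm / 600 = -0.005, -2.3 mm / 600 = -0.0038.

>>> {"op": "send_rows", "data": {
  "rows": "0 0 0 0 0.0007 -0.0013 -0.8;0 0 0 0 0.0013 -0.0027 -0.8;0 0 0 0 0.0022 -0.0038 -0.8;0 0 0 0 0.003 -0.005 -0.8;0 0 0 0 0.003 -0.005 -0.8;0 0 0 0 0.003 -0.005 -0.8"
}}

```text
time: 38.48
eef_pos: [0.5458, 0.3203, 0.2011]
tcp_rot: [0.999, -0.036, -0.0, -0.003]
contact_force: [4.2, 8.9, -13.0]
opening: 0.138
finger_force: 68.1
```

```bash
python3 m.py; python3 -c "
from h import *
q=ctrl.read_camera('side'); save(q,'s6',(160,120,400,300),3)
f=lambda x,t:ch(x,190*np.cos(t),75+190*np.sin(t))
for t in (.45,.5,.55): print(t,((w2p(q,[f(116,t),f(-116,t)])-[160,120])*3).round().tolist())"
```

```text
38.48 th 0.523 F [  4.2   8.9 -13. ] 68 0.138 [([-44.0, 113.0], [46.0, 74.0], 0), ([44.0, 145.0], [47.0, 72.0], 1)]
0.45 [[307.0, 178.0], [71.0, 251.0]]
0.5 [[309.0, 170.0], [72.0, 243.0]]
0.55 [[311.0, 163.0], [74.0, 236.0]]
```

View pics/s6.png

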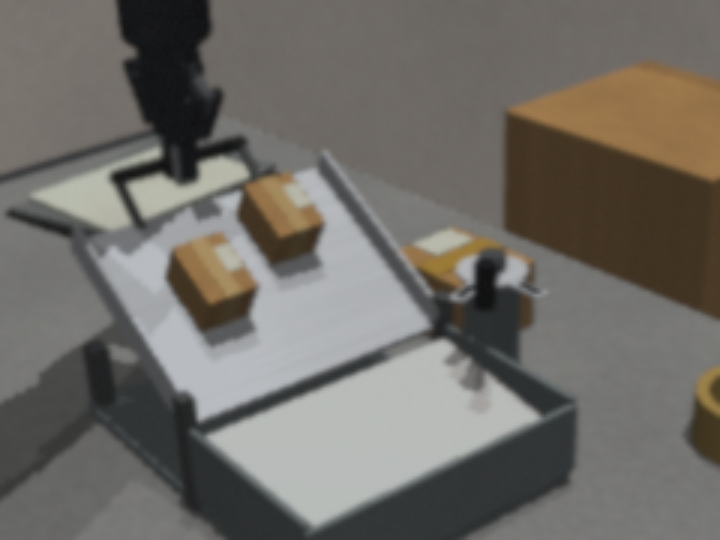

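The left carton (about (213,280) in the crop) has slid 24 mm; the other still rests at (280,218). Hold the angle.

>>> {"op": "send_rows", "data": {
  "rows": "0 0 0 0 0 0 -0.8;0 0 0 0 0 0 -0.8;0 0 0 0 0 0 -0.8;0 0 0 0 0 0 -0.8"
}}

```text
time: 39.08
eef_pos: [0.5458, 0.3203, 0.2011]
tcp_rot: [0.999, -0.036, -0.0, -0.003]
contact_force: [4.6, 9.6, -12.3]
opening: 0.139
finger_force: 68.1
```

```bash
python3 m.py
```

```text
39.08 th 0.523 F [  4.6   9.6 -12.3] 68 0.139 [([-44.0, 35.0], [45.0, 75.0], 2), ([44.0, 145.0], [47.0, 72.0], 1)]
```

>>> {"op": "send_rows", "data": {
  "rows": "0 0 0 0 0 0 -0.8;0 0 0 0 0 0 -0.8;0 0 0 0 0 0 -0.8;0 0 0 0 0 0 -0.8;0 0 0 0 0 0 -0.8;0 0 0 0 0 0 -0.8;0 0 0 0 0 0 -0.8;0 0 0 0 0 0 -0.8"
}}

```text
time: 40.12
eef_pos: [0.5458, 0.3203, 0.2011]
tcp_rot: [0.999, -0.036, -0.0, -0.003]
contact_force: [4.7, 8.5, -11.9]
opening: 0.14
finger_force: 68.1
```

```bash
python3 m.py
```

```text
40.12 th 0.523 F [  4.7   8.5 -11.9] 68 0.14 [([-45.0, -131.0], [79.0, 48.0], 90), ([44.0, 145.0], [72.0, 46.0], 90)]
```

In the tool's units: -2 mm / 600 = -0.0033, -1.5 mm / 600 = -0.0025.

>>> {"op": "send_rows", "data": {
  "rows": "0 0 0 0 0.0005 -0.0008 -0.8;0 0 0 0 0.001 -0.0017 -0.8;0 0 0 0 0.0015 -0.0025 -0.8;0 0 0 0 0.002 -0.0033 -0.8;0 0 0 0 0.002 -0.0033 -0.8;0 0 0 0 0.002 -0.0033 -0.8"
}}

```text
time: 40.92
eef_pos: [0.5457, 0.3187, 0.204]
tcp_rot: [0.999, -0.035, -0.0, -0.002]
contact_force: [3.5, 8.6, -10.3]
opening: 0.138
finger_force: 68.2
```

```bash
python3 m.py
```

```text
40.92 th 0.538 F [  3.5   8.6 -10.3] 68 0.138 [([-45.0, -131.0], [80.0, 48.0], 90), ([44.0, 145.0], [47.0, 74.0], 1)]
```

In the tool's units: -2 mm / 600 = -0.0033, -1.5 mm / 600 = -0.0025.

>>> {"op": "send_rows", "data": {
  "rows": "0 0 0 0 0.0005 -0.0008 -0.8;0 0 0 0 0.001 -0.0017 -0.8;0 0 0 0 0.0015 -0.0025 -0.8;0 0 0 0 0.002 -0.0033 -0.8;0 0 0 0 0.002 -0.0033 -0.8;0 0 0 0 0.002 -0.0033 -0.8"
}}

```text
time: 41.72
eef_pos: [0.5456, 0.3175, 0.2059]
tcp_rot: [0.999, -0.035, -0.0, -0.002]
contact_force: [3.5, 8.3, -9.7]
opening: 0.138
finger_force: 68.2
```

```bash
python3 m.py
```

```text
41.73 th 0.548 F [ 3.5  8.3 -9.7] 68 0.138 [([-45.0, -132.0], [81.0, 48.0], 90), ([44.0, 145.0], [47.0, 73.0], 1)]
```

In the tool's units: -2 mm / 600 = -0.0033, -1.5 mm / 600 = -0.0025.

>>> {"op": "send_rows", "data": {
  "rows": "0 0 0 0 0.0005 -0.0008 -0.8;0 0 0 0 0.001 -0.0017 -0.8;0 0 0 0 0.0015 -0.0025 -0.8;0 0 0 0 0.002 -0.0033 -0.8;0 0 0 0 0.002 -0.0033 -0.8;0 0 0 0 0.002 -0.0033 -0.8"
}}

```text
time: 42.52
eef_pos: [0.5455, 0.3163, 0.2077]
tcp_rot: [0.999, -0.035, -0.0, -0.002]
contact_force: [4.0, 8.8, -9.6]
opening: 0.133
finger_force: 68.2
```

```bash
python3 m.py
```

```text
42.52 th 0.557 F [ 4.   8.8 -9.6] 68 0.133 [([-45.0, -132.0], [82.0, 48.0], 90), ([44.0, 146.0], [47.0, 74.0], 1)]
```

In the tool's units: -2 mm / 600 = -0.0033, -1.5 mm / 600 = -0.0025.

>>> {"op": "send_rows", "data": {
  "rows": "0 0 0 0 0.0005 -0.0008 -0.8;0 0 0 0 0.001 -0.0017 -0.8;0 0 0 0 0.0015 -0.0025 -0.8;0 0 0 0 0.002 -0.0033 -0.8;0 0 0 0 0.002 -0.0033 -0.8;0 0 0 0 0.002 -0.0033 -0.8"
}}

```text
time: 43.32
eef_pos: [0.5454, 0.3151, 0.2095]
tcp_rot: [0.999, -0.035, -0.0, -0.002]
contact_force: [4.2, 7.3, -9.5]
opening: 0.138
finger_force: 68.2
```

```bash
python3 m.py
```

```text
43.33 th 0.567 F [ 4.2  7.3 -9.5] 68 0.138 [([-45.0, -133.0], [82.0, 48.0], 90), ([44.0, 136.0], [74.0, 47.0], 90)]
```

Sliding (146→136). Hold.

>>> {"op": "send_rows", "data": {
  "rows": "0 0 0 0 0 0 -0.8;0 0 0 0 0 0 -0.8;0 0 0 0 0 0 -0.8;0 0 0 0 0 0 -0.8;0 0 0 0 0 0 -0.8;0 0 0 0 0 0 -0.8;0 0 0 0 0 0 -0.8;0 0 0 0 0 0 -0.8"
}}

```text
time: 44.38
eef_pos: [0.5454, 0.3151, 0.2096]
tcp_rot: [0.999, -0.035, -0.0, -0.002]
contact_force: [4.1, 8.9, -10.2]
opening: 0.139
finger_force: 68.2
```

>>> {"op": "send_rows", "data": {
  "rows": "0 0 0 0 0 0 -0.8;0 0 0 0 0 0 -0.8;0 0 0 0 0 0 -0.8;0 0 0 0 0 0 -0.8;0 0 0 0 0 0 -0.8;0 0 0 0 0 0 -0.8;0 0 0 0 0 0 -0.8;0 0 0 0 0 0 -0.8"
}}

```text
time: 45.38
eef_pos: [0.5454, 0.315, 0.2096]
tcp_rot: [0.999, -0.035, -0.0, -0.002]
contact_force: [4.5, 9.1, -10.9]
opening: 0.137
finger_force: 68.2
```

```bash
python3 m.py; python3 -c "
from h import *
p=ctrl.read_camera('top'); save(p,'t7',(140,150,400,360),3)
q=ctrl.read_camera('side'); save(q,'s7')
arc(.567,[.52,.47,.42,.37,.32,.27,.22,.17]); arc(.17,[.14,.11,.08,.05,.02,0,-.02])"
```

```text
45.38 th 0.567 F [  4.5   9.1 -10.9] 68 0.137 [([-45.0, -133.0], [82.0, 48.0], 90), ([47.0, -136.0], [49.0, 77.0], 0)]
0.52 [ 0.  -6.   9.1]
0.47 [  0.  -11.9  19.1]
0.42 [  0.  -17.3  29.4]
0.37 [  0.  -22.2  39.9]
0.32 [  0.1 -26.5  50.7]
0.27 [  0.1 -30.3  61.7]
0.22 [  0.1 -33.6  72.8]
0.17 [  0.1 -36.3  84.1]
0.14 [ 0.  -1.3  6.8]
0.11 [ 0.  -2.5 13.7]
0.08 [ 0.  -3.4 20.6]
0.05 [ 0.  -4.1 27.5]
0.02 [ 0.  -4.6 34.5]
0 [ 0.  -4.9 39.1]
-0.02 [ 0.  -5.  43.8]
```

View pics/t7.png

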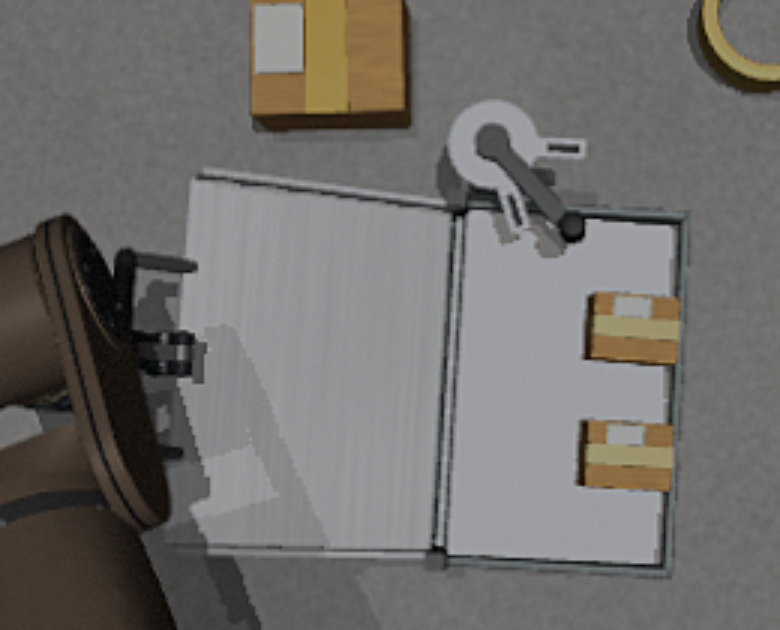

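Both cartons rest at the run-out's end stop. Lower the deck.

In the tool's units: 84.1 mm / 600 = 0.1402, 72.8 mm / 600 = 0.1213.

>>> {"op": "send_rows", "data": {
  "rows": "0 0 0 0 -0.01 0.015 -0.8;0 0 0 0 -0.0198 0.0317 -0.8;0 0 0 0 -0.0288 0.049 -0.8;0 0 0 0 -0.037 0.0665 -0.8;0 0 0 0 -0.0442 0.0845 -0.8;0 0 0 0 -0.0505 0.1028 -0.8;0 0 0 0 -0.056 0.1213 -0.8;0 0 0 0 -0.0605 0.1402 -0.8"
}}

```text
time: 46.52
eef_pos: [0.5482, 0.3491, 0.1305]
tcp_rot: [0.999, -0.034, -0.001, 0.002]
contact_force: [-5.4, -4.1, 6.1]
opening: 0.136
finger_force: 74.0
```

In the tool's units: 34 mm / 600 = 0.0567, -4.1 mm / 600 = -0.0068.

>>> {"op": "send_rows", "data": {
  "rows": "0 0 0 0 -0.0022 0.0113 -0.8;0 0 0 0 -0.0042 0.0228 -0.8;0 0 0 0 -0.0057 0.0343 -0.8;0 0 0 0 -0.0068 0.045 -0.8;0 0 0 0 -0.0077 0.0517 -0.8;0 0 0 0 -0.008 0.0567 -0.8;0 0 0 0 -0.008 0.0567 -0.8"
}}

```text
time: 47.4
eef_pos: [0.5486, 0.3545, 0.0958]
tcp_rot: [0.999, -0.034, -0.0, 0.001]
contact_force: [-4.0, 0.2, 5.5]
opening: 0.135
finger_force: 75.3
```

>>> {"op": "send_rows", "data": {
  "rows": "0 0 0 0 0 0.005 -0.8;0 0 0 0 0 0.01 -0.8;0 0 0 0 0 0.0133 -0.8;0 0 0 0 0 0.0167 -0.8;0 0 0 0 0 0.0167 -0.8"
}}

```text
time: 48.02
eef_pos: [0.5486, 0.355, 0.0865]
tcp_rot: [0.999, -0.034, -0.0, 0.001]
contact_force: [-5.2, 1.5, 8.0]
opening: 0.137
finger_force: 75.6
```

In the tool's units: 2 mm / 600 = 0.0033, 1.4 mm / 600 = 0.0023.

>>> {"op": "send_rows", "data": {
  "rows": "0 0 0 0 0 0.0012 -0.8;0 0 0 0 0 0.0023 -0.8;0 0 0 0 0 0.0033 -0.8;0 0 0 0 0 0.0033 -0.8"
}}

```text
time: 48.52
eef_pos: [0.5486, 0.3551, 0.0856]
tcp_rot: [0.999, -0.034, -0.0, 0.001]
contact_force: [-7.8, 1.1, 11.3]
opening: 0.139
finger_force: 76.1
```

In the tool's units: 3 mm / 600 = 0.005, 2 mm / 600 = 0.0033.

>>> {"op": "send_rows", "data": {
  "rows": "0 0 0 0 0 0.0017 -0.8;0 0 0 0 0 0.0033 -0.8;0 0 0 0 0 0.005 -0.8;0 0 0 0 0 0.005 -0.8"
}}

```text
time: 49.02
eef_pos: [0.5487, 0.3551, 0.0855]
tcp_rot: [0.999, -0.034, -0.001, 0.001]
contact_force: [-13.2, -3.0, 23.3]
opening: 0.139
finger_force: 77.3
```

In the tool's units: -155 mm / 600 = -0.2583, -130 mm / 600 = -0.2167.

>>> {"op": "send_rows", "data": {
  "rows": "0 0 0 0 0 -0.0033 0;0 0 0 0 0 -0.0033 0;0 0 0 0 0 -0.0033 0;0 0 0 0 0 -0.05 0;0 0 0 0 0 -0.1333 0;0 0 0 0 0 -0.2167 0;0 0 0 0 0 -0.2583 0;0 0 0 0 0 -0.2583 0"
}}

```text
time: 50.02
eef_pos: [0.5501, 0.3549, 0.2366]
tcp_rot: [0.999, -0.035, 0.002, -0.001]
contact_force: [0.1, 0.4, -1.1]
opening: 0.502
finger_force: 0.0
```

```bash
python3 - <<'E'
from h import *
p=ctrl.read_camera('wrist'); save(p,'w8')
print(w2p(p,[ch(60,232,92),ch(-60,232,92),ch(116,190,75),ch(0,190,75)]).round().tolist())
a=.785
go((ch(158-80*np.sin(a)+0.5,-30-80*np.cos(a),240),-4.06-45),(ch(158.5-80*np.sin(a),-30-80*np.cos(a),166),-4.06-45))
E
```

```text
[[321.0, 151.0], [321.0, 328.0], [389.0, 56.0], [381.0, 238.0]]
[  0.   -0.  -44.9] [ 97.7 318.6  -6. ] [0.624 0.03  0.24 ]
[  0.   -0.  -44.9] [ 97.6 318.6  68. ] [0.624 0.03  0.166]
```

View pics/w8.png

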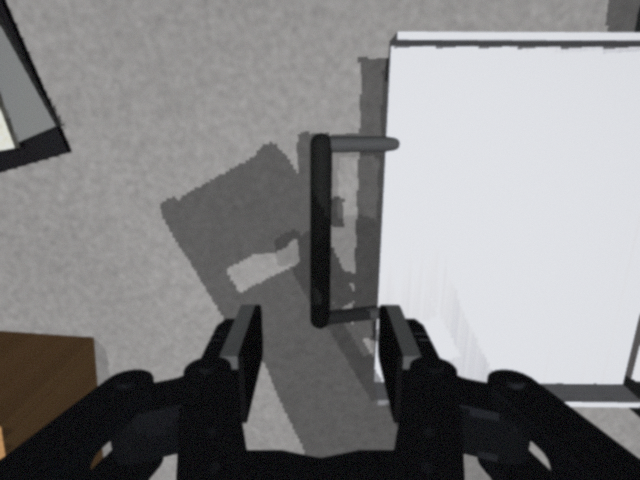

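In the tool's units: 318.6 mm / 600 = 0.531, 97.7 mm / 600 = 0.1628, -44.9 degrees / 180 = -0.2494.

>>> {"op": "send_rows", "data": {
  "rows": "0 0 -0.05 0.03 0.0967 -0.0067 0.3;0 0 -0.1 0.06 0.1933 -0.0067 0.3;0 0 -0.15 0.09 0.29 -0.0067 0.3;0 0 -0.2 0.12 0.3867 -0.0067 0.3;0 0 -0.2494 0.1467 0.4833 -0.0067 0.3;0 0 -0.2494 0.1628 0.531 -0.0067 0.3;0 0 -0.2494 0.1628 0.531 0 0.2;0 0 -0.2494 0.1628 0.531 0 0.2"
}}

```text
time: 51.08
eef_pos: [0.6228, 0.0306, 0.2311]
tcp_rot: [0.937, 0.35, -0.002, -0.001]
contact_force: [0.1, -0.5, 0.7]
opening: 0.605
finger_force: 0.0
```

```bash
python3 - <<'E'
from h import *
a=.785
go((ch(158.5-80*np.sin(a),-30-80*np.cos(a),167),-4.06-45))
E
```

```text
[-0.2  0.2 -0. ] [ 0.8  1.8 64.1] [0.624 0.03  0.167]
```

In the tool's units: 64 mm / 600 = 0.1067, 63 mm / 600 = 0.105.

>>> {"op": "send_rows", "data": {
  "rows": "0 0 0 0.0008 0.0017 0.0333 0.2;0 0 0 0.0008 0.0017 0.075 0.2;0 0 0 0.0008 0.0017 0.105 0.2;0 0 0 0.0008 0.0017 0.1067 0.2;0 0 0 0.0008 0.0017 0.1067 -0.7;0 0 0 0.0008 0.0017 0.1067 -0.7;0 0 0 0.0008 0.0017 0.1067 -0.7;0 0 0 0.0008 0.0017 0.1067 -0.7",
  "grip_force": 30
}}

```text
time: 52.08
eef_pos: [0.6257, 0.0295, 0.1713]
tcp_rot: [0.937, 0.349, 0.001, 0.0]
contact_force: [-0.6, 1.3, 3.7]
opening: 0.201
finger_force: 29.4
```

```bash
python3 - <<'E'
from h import *
s=ctrl.get_state(); print(s['contact_force'],s['finger_force'],s['opening'],s['eef_pos'])
for a in (.685,.585,.485,.385,.285,.185,.085,0,-.03): go((ch(158.5-80*np.sin(a),-30-80*np.cos(a),167),-4.06-np.degrees(a)))
E
```

```text
[-0.63795883  1.33332206  3.74081315] 29.43493902683258 0.2007805880903326 [0.62573982 0.0295188  0.17132765]
[ 0.1 -0.1 -5.8] [-0.5  6.8  4.3] [0.63  0.024 0.167]
[  0.1  -0.1 -11.5] [ 0.7 14.7  4.3] [0.636 0.019 0.167]
[  0.1  -0.1 -17.2] [ 2.7 22.4  4.4] [0.642 0.014 0.167]
[  0.1  -0.1 -23. ] [ 5.4 30.   4.4] [0.649 0.01  0.167]
[  0.1  -0.1 -28.7] [ 8.9 37.2  4.4] [0.657 0.007 0.167]
[  0.1  -0.1 -34.4] [13.1 44.   4.4] [0.664 0.005 0.167]
[  0.1  -0.1 -40.2] [17.9 50.3  4.4] [0.672 0.003 0.167]
[  0.1  -0.1 -45. ] [22.5 55.3  4.4] [0.679 0.002 0.167]
[  0.1  -0.1 -46.7] [24.3 57.   4.4] [0.681 0.002 0.167]
```

In the tool's units: 55.3 mm / 600 = 0.0922, 50.3 mm / 600 = 0.0838, -40.2 degrees / 180 = -0.2233.

>>> {"op": "send_rows", "data": {
  "rows": "0 0 -0.0322 -0.0003 0.0117 0 -0.7;0 0 -0.0639 0.0013 0.0245 0 -0.7;0 0 -0.0956 0.0045 0.0373 0 -0.7;0 0 -0.1278 0.009 0.05 0 -0.7;0 0 -0.1594 0.0148 0.062 0 -0.7;0 0 -0.1911 0.0218 0.0733 0 -0.7;0 0 -0.2233 0.0298 0.0838 0 -0.7;0 0 -0.25 0.0375 0.0922 0 -0.7"
}}

```text
time: 53.08
eef_pos: [0.6793, 0.0022, 0.1714]
tcp_rot: [0.731, 0.682, 0.001, 0.001]
contact_force: [-0.2, -0.1, 4.1]
opening: 0.196
finger_force: 29.6
```

>>> {"op": "send_rows", "data": {
  "rows": "0 0 0 0 0 0 -0.7;0 0 0 0 0 0 -0.7"
}}

```text
time: 53.32
eef_pos: [0.6795, 0.0022, 0.1714]
tcp_rot: [0.732, 0.681, 0.001, 0.002]
contact_force: [3.7, -0.5, 5.1]
opening: 0.198
finger_force: 29.7
```

```bash
python3 - <<'E'
from h import *
s=ctrl.get_state(); print(s['contact_force'],s['wrist_torque'])
go((ch(158.5,-110,167),-4.06))
E
```

```text
[ 3.7337233  -0.54209939  5.09756587] [ 0.08222502 -0.41171485 -0.09992553]
[ 0.2  0.  -0.1] [ 0.2 -0.5  4.4] [0.679 0.002 0.167]
```

In the tool's units: 2 mm / 600 = 0.0033, 1 mm / 600 = 0.0017.

>>> {"op": "send_rows", "data": {
  "rows": "0 0 0 0 0.0017 0 -0.7;0 0 0 0 0.0033 0 -0.7;0 0 0 0 0.0033 0 -0.7"
}}

```text
time: 53.7
eef_pos: [0.6801, 0.0021, 0.1713]
tcp_rot: [0.732, 0.681, -0.0, 0.0]
contact_force: [-0.8, -0.7, 7.8]
opening: 0.196
finger_force: 29.9
```

In the tool's units: 2 mm / 600 = 0.0033, 1 mm / 600 = 0.0017.

>>> {"op": "send_rows", "data": {
  "rows": "0 0 0 0 0.0017 0 -0.7;0 0 0 0 0.0033 0 -0.7;0 0 0 0 0.0033 0 -0.7"
}}

```text
time: 54.08
eef_pos: [0.6803, 0.0022, 0.1712]
tcp_rot: [0.732, 0.681, -0.002, -0.002]
contact_force: [-7.0, -0.3, 9.8]
opening: 0.197
finger_force: 30.3
```

At the shut stop (no motion, 7 N). Release, retreat and check.

In the tool's units: -75 mm / 600 = -0.125, -30 mm / 600 = -0.05.

>>> {"op": "send_rows", "data": {
  "rows": "0 0 0 0 -0.0025 0 -0.7;0 0 0 0 -0.0025 0 0.2;0 0 0 0 -0.0025 0 0.2;0 0 0 0 -0.0025 -0.05 0.2;0 0 0 0 -0.0025 -0.125 0.2;0 0 0 -0.0167 -0.0025 -0.125 0.2;0 0 0 -0.0167 -0.0025 -0.125 0.2"
}}

```text
time: 54.95
eef_pos: [0.6795, -0.0084, 0.2437]
tcp_rot: [0.732, 0.681, -0.001, -0.001]
contact_force: [0.7, 0.6, -1.3]
opening: 0.6
finger_force: 0.0
```

```bash
python3 - <<'E'
from h import *
p=ctrl.read_camera('wrist'); save(p,'w9')
E
```

```text
(no output)
```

View pics/w9.png

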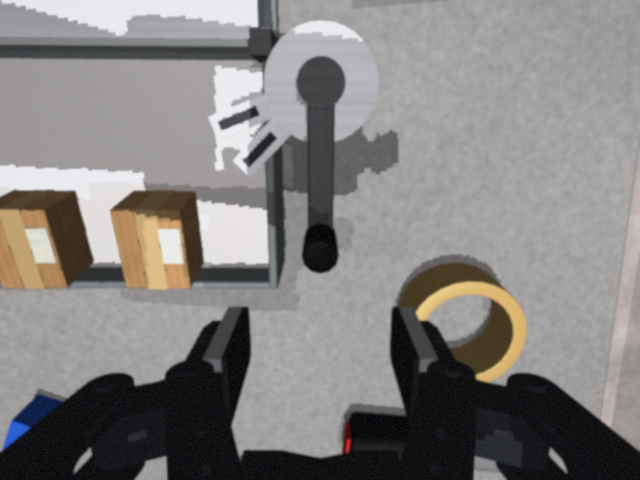

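In the tool's units: -200 mm / 600 = -0.3333, -160 mm / 600 = -0.2667.

>>> {"op": "send_rows", "data": {
  "rows": "0 0 0 -0.0917 0 -0.0333 0.2;0 0 0 -0.1833 0 -0.0667 0.2;0 0 0 -0.2667 0 -0.0833 0.2;0 0 0 -0.3333 0 -0.0833 0.2;0 0 0 -0.3333 0 -0.0833 0.2"
}}

```text
time: 55.62
eef_pos: [0.6646, -0.2098, 0.2922]
tcp_rot: [0.733, 0.68, -0.001, -0.002]
contact_force: [0.3, -0.1, -0.1]
opening: 0.602
finger_force: 0.0
```

```bash
python3 - <<'E'
from h import *
p=ctrl.read_camera('top'); save(p,'t9',(140,150,400,360),3); print(carts(p,0,10))
E
```

```text
[([-44.0, -131.0], [46.0, 66.0], 0), ([44.0, -133.0], [48.0, 60.0], 3)]
```

View pics/t9.png

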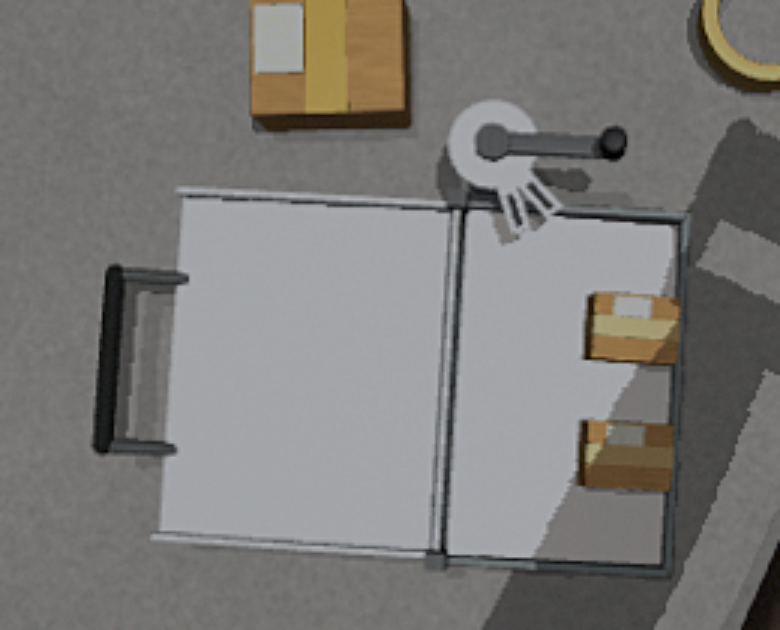

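The lever points straight along −y (pivot (320,82), grip (320,250) in the wrist picture), so it is shut. The deck is home and both cartons are on the run-out.

```bash
python3 -c "
from plant import ctrl; print(ctrl.sign_off())"
```

```text
the job is handed in; nothing more can be done
None
```

The job is done and handed in: both cartons present slid down one after the other and lie on the run-out plate, the deck is fully home, the gate lever is shut, and I left the bystanders and look-alikes alone.

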